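# Lock the tube-label scanner onto its ball mount

### The job

Put the cordless tube-label scanner back on its desk mount: raise the red-knobbed lever on its foot all the way to open the coupler, lower the foot onto the mount's steel ball until it sits flush on the square plate, then press the lever fully down so that it locks, and let go. The scanner is top-heavy, so keep it upright and set it down gently; leave the bottle, the dropper, the pen and the loose tube where they are.

Things in the scene. Friction and masses are not known exactly. Their poses are not given: they have to be found in the camera images.
- head (a point): Centre of the scanner's head, the place to grip it: a white rounded box 64 (x) x 46 (y) x 52 mm high with a black nose reaching 50 mm out at -x. Grip across the 46 mm from above. Top 26 mm above this point, foot's underside 192 mm below; between them a slim 18 mm aluminium mast. Axes are the scanner's: z up the mast, x the way the lever points.
- foot (a point): Centre of the underside of the scanner's coupler foot, 15 mm in +x of the head's centre. The foot is a grey 86 mm square plate on four rubber pads, with a round housing (56 mm wide) on it. On the desk it is at z = 0, home on the mount at z = 0.028. The scanner weighs 0.7 to 0.95 kg; its centre of mass is about 129 mm above this point, within 10 mm of straight below the head's centre.
- socket (a point): Centre of the ball socket in the coupler foot (where the ball's centre is when home), 28 mm above the foot's underside centre. The hole in the underside is 46 mm wide at the mouth and narrows to 35 mm within 14 mm. Axes as for the head.
- lever_hinge (a point): Axis of the lever on the coupler foot, along the scanner's y: 28 mm in +x of the socket and 30 mm above it. The knob moves on a circle of 96 mm about it.
- knob (a point): Centre of the lever's red ball knob, 24 mm across, 96 mm from the hinge on a 9 mm rod. Lever down, it is level with the hinge in scanner +x, 58 mm above the foot's underside; lever fully up, 72 mm higher and 33 mm nearer the mast. Free all round: it can be pinched from above across the scanner's y, or pushed down from above.
- lever (a joint): Angle of the lever, rad: 0 = down (locked), 0.85 = fully up at its stop; light friction (under 1 N at the knob) holds it anywhere. It slides a forked brass jaw in the foot that bars the socket until the lever is nearly up (clear above 0.7). Pressed down with the ball home, the fork closes under the ball; with the ball not home, the lever stops part-way.
- ball (a point): Centre of the polished steel ball (30 mm across, on a 10 mm neck) of the desk mount: 28 mm above the mount's 90 mm square aluminium plate (plate top z = 0.028), ball's top at z = 0.071. The round grey base, 124 mm across, is screwed to the desk. Any heading of the scanner on the ball will do.
- scanner: The whole scanner with foot, mast, head and lever, 218 mm tall; origin and axes as for foot.
- test_bottle: Upright test-strip bottle, white with a black cap, 50 mm across and 133 mm tall; origin at the centre of its underside. Not to be knocked over or shifted.
- reagent: Small upright white dropper bottle, 26 mm across, 62 mm tall; origin at the centre of its underside. Not to be knocked over or shifted.
- pen: Black marker pen lying on the desk, 138 mm long (its y axis), 12 mm thick. Not to be shifted.
- loose_tube: Purple-capped sample tube lying on the desk, 88 mm long (its y axis), 17 mm thick. Not to be shifted.
There are look-alikes about, which are no part of the job. Leave any purple look-alike of the part that bears ball alone.

How it is judged:
By the outcome, as a careful person would: the job done as asked, in the order asked, and still so for the second after the job is handed in, with the robot touching nothing.
It also fails if it takes over 72 s, if anything falls off the work surface, if the arm or the gripper's body presses on something with over 40 N, if the wrist force passes 120 N, or if a joint passes its speed limit or range.

### The arm

A 6-joint arm with a two-finger parallel gripper is mounted at the origin on a cart in front of the work surface, level with it; the furniture and walls round the work are solid. World frame = base frame: x ahead of the robot, y to its left, z up, the work surface at z = 0. Lengths are in mm, angles in rad, forces in N, time in s.
With the tool pointing down it reaches from about 300 to 775 mm from the base axis. Payload 14.6 kg.
Tool frame: the origin (TCP) lies between the finger pads; the fingertips stand manip.finger_overhang ahead of it and the grasp point (between the pads) lies 2 mm behind it (manip.finger_overhang is the distance from the TCP to the fingertips, in mm); z points along the fingers, y is the direction in which the jaws open and shut (so a half turn about z gives the same grasp; the last joint's range is limited). The gripper opens to 94 mm and grips with 3 to 60 N. Pads are 16 mm wide; open, the fingers measure 119 mm over their backs; the gripper's body (75 mm by 177 mm) begins 78 mm behind the grasp point.
Start: joints at [1.274, 0.3, 1.521, -0, 1.321, -0.067], TCP at [125.279, 535.532, 198.646] pointing down, gripper open.
Joint ranges: [-3.03, 3.03], [-0.79, 2.21], [0.23, 2.52], [-1.04, 4.18], [0, 3.07], [-2.55, 2.55]. Speed limits (rad/s): [2.22, 2.22, 2.57, 3.14, 3.14, 3.14].

### API

Orientations are given as [roll, pitch, yaw] about the fixed x, y, z axes, in that order (R = Rz(yaw) Ry(pitch) Rx(roll)).
In Python, from cell import manip gives the robot as it stands.
- The arm moves only by the tool drive_tool, never from a script. Its argument "steps" is a list of rows, each an object with "delta_pos": the shift along the world's x, y, z in mm, a list of three; "yaw": the turn about the world's z in rad; "hand": the finger opening in mm, from 0 to 94. A call has 1 to 5 rows; each row shifts and turns the commanded pose from where the row before left it; what a row does not reach is not made up. A row lasts 1/12 s, in which the tool goes at most 41.7 mm and 7.16 degrees, less where a joint would pass 70% of its speed; a pose out of reach is approached as far as the arm can. A call is refused whole if a number of a shift passes 41.7 or a number of a turn 0.125, either way. A call with a gripper value outside its range is refused whole. The fingers move at their own pace and stop on an object; "squeeze" is the grip in N (left out, the last holds). Time passes only in rows, so rows that do not move let the fingers close. It gives the time, the measured TCP pose, the force and the opening at its end, in the units of the state.
- manip.read_state(): the state, without advancing time (a new reading comes with each control period).
- manip.camera(name): name is "scene" or "top"; returns a dict with "frame" (384x512x3 uint8, red, green, blue), "range_z" (384x512 float32, mm along the optical axis (not along the pixel's ray), 0 where there is no reading), "intrinsics" (3x3 intrinsics, pixels), "position" and "attitude" of the camera in the world. Camera axes: x right, y down, z forward; pixel columns grow to the right and rows downward; lengths in mm; the calibration is good to about 2 mm. A picture is of the moment at which its call begins.
- manip.sign_off(): hands the job in, once; it reports no verdict.
The state is a dict: "clock": time; "joints": joint angles; "qd": joint speeds; "effort": joint torques, N m; "eef_pos": TCP position; "eef_rot": TCP orientation; "wrist_force": force on the tool from outside, world axes, zero at the start; "moment": the same for the moment, N m; "finger_gap": finger opening in mm.
Only numpy, scipy, OpenCV 4.12 (cv2) and the standard library are available. Lean on these libraries where they do the work, as an engineer would, in place of code of your own. Each camera call takes 0.05 s, during which the arm holds its last target.

## Working session

There is one attempt and no reset: what is moved stays moved. The work goes in short steps, Python scripts to look and compute and a tool call to move; the robot and the scene stay as the last step left them, time stands still between calls to the robot, and variables do not carry over. Pictures are saved under pics/ and viewed, and the job is handed in when it is done.

Besides the shell and the picture viewer there is one more tool, called after "Request:" as name(argument=value, ...), one argument or row to a line, values as JSON. drive_tool: Moves the arm, as the interface text tells. Its arguments: {"type":"object","properties":{"steps":{"type":"array"},"squeeze":{"type":"number"}},"required":["steps"]}

```bash
ls; mkdir -p pics; python3 - <<'E'
from cell import manip
import cv2,numpy as np
s=manip.read_state();print(s); print(manip.finger_overhang)
for n in("scene","top"):
    c=manip.camera(n);np.savez(f"{n}0.npz",**c)
    print(n,c["intrinsics"],c["position"],c["attitude"])
    cv2.imwrite(f"pics/{n}0.png",cv2.resize(c["frame"][:,:,::-1],None,fx=1.5,fy=1.5))
E
```

```text
pics
{'clock': 0.0, 'joints': array([ 1.27441084e+00,  3.00477666e-01,  1.52156145e+00,  1.49462146e-05,
        1.32066404e+00, -6.66059126e-02]), 'qd': array([-0.00066857,  0.00033912, -0.00063941,  0.00033858, -0.00216651,
       -0.00154995]), 'effort': array([ 5.61427732e-04, -5.31784201e+01, -3.52737808e+01,  7.08972942e-02,
        2.43730098e-02, -7.03275646e-05]), 'eef_pos': array([125.19775979, 535.30154777, 198.09102748]), 'eef_rot': array([-3.14048558e+00, -8.83562073e-05,  2.91180933e+00]), 'wrist_force': array([-0.33174767,  0.57355823,  0.29706138]), 'moment': array([-0.02884682, -0.02121826, -0.04450309]), 'finger_gap': 93.8508714584382}
17.0
scene [[369.29216711   0.         249.77057967]
 [  0.         369.29216711 187.25665606]
 [  0.           0.           1.        ]] [  41.00254433 -361.2399071   606.44821723] [-2.11767964 -0.01047188 -0.75273242]
top [[486.62183012   0.         249.40210401]
 [  0.         486.62183012 185.37156195]
 [  0.           0.           1.        ]] [ 291.5287599   217.59094459 1487.79892989] [-2.94606356  0.01594621 -1.59693992]
```

View pics/scene0.png

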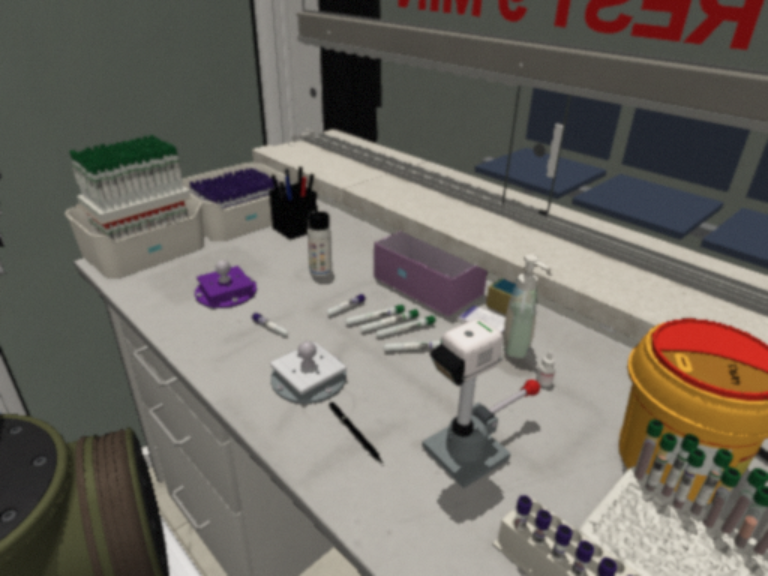

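View pics/top0.png

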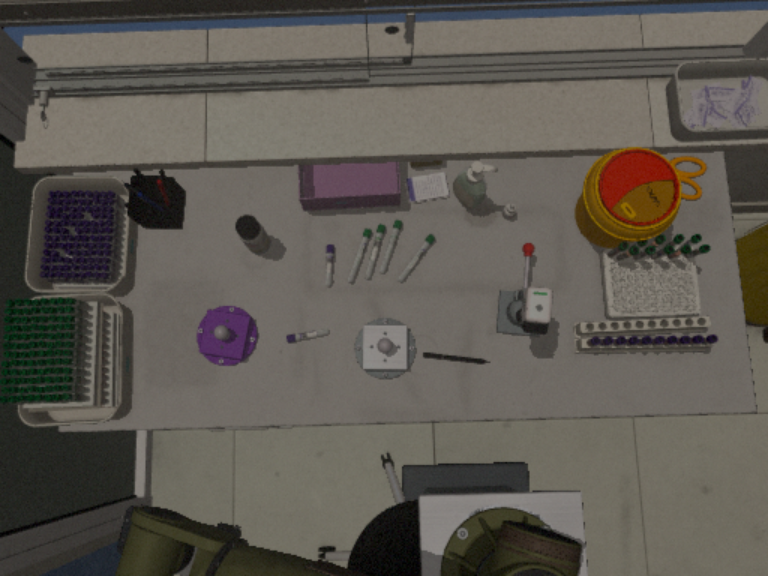

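The scene view (at 1.5x) shows the scanner at about (465,400) with its red knob at (531,387). The bare-metal mount with its white/grey plate is at (308,365), and the purple look-alike is at (225,285). In the top view the knob is at (528,248), the head at (538,308), the silver mount at (386,346) and the purple one at (226,335). The silver mount fits the description of an aluminium plate on a grey base, so next I'll enlarge it and measure.

```bash
cat > h.py <<'E'
import numpy as np,cv2
from scipy.spatial.transform import Rotation as R
def load(n): return dict(np.load(n))
def grab(n,f):
    from cell import manip
    c=manip.camera(n);np.savez(f,**c);return c
def rot(c): return R.from_euler('xyz',c["attitude"]).as_matrix()
def ray(c,u,v):
    d=np.linalg.inv(c["intrinsics"])@np.array([u,v,1.]); return c["position"],rot(c)@d
def onz(c,u,v,z):
    p,d=ray(c,u,v); return p+d*(z-p[2])/d[2]
def cloud(c):
    h,w=c["range_z"].shape; v,u=np.mgrid[:h,:w]
    d=np.stack([u,v,np.ones_like(u)],-1)@np.linalg.inv(c["intrinsics"]).T
    return c["position"]+(d*c["range_z"][...,None])@rot(c).T
def proj(c,P):
    q=(np.atleast_2d(P)-c["position"])@rot(c); q=q@c["intrinsics"].T; return q[:,:2]/q[:,2:]
def tri(c1,uv1,c2,uv2):
    p,d=ray(c1,*uv1);q,e=ray(c2,*uv2); A=np.stack([d,-e],1); t=np.linalg.lstsq(A,q-p,rcond=None)[0]
    a=p+d*t[0];b=q+e*t[1]; return (a+b)/2,np.linalg.norm(a-b)
E
python3 - <<'E'
from h import *
s=load("scene0.npz");t=load("top0.npz")
for n,c in(("s",s),("t",t)):
    P=cloud(c);f=c["frame"].astype(int)
    m=(f[...,0]>130)&(f[...,1]<70)&(f[...,2]<70)
    k,l,st,ce=cv2.connectedComponentsWithStats(m.astype(np.uint8))
    for i in range(1,k):
        if st[i,4]>15: print(n,st[i],ce[i],np.median(P[l==i],0))
    # desk height check
for c,uv in((s,(250,300)),(t,(200,250))): print(cloud(c)[uv[1],uv[0]])
Ps=cloud(s);Pt=cloud(t)
print("head top pts",[Pt[v,u].round() for u,v in((358,196),(358,206),(352,200))])
a=cv2.resize(s["frame"][200:330,160:370,::-1],None,fx=3.6,fy=3.6,interpolation=2);cv2.imwrite("pics/sc1.png",a)
a=cv2.resize(t["frame"][140:270,220:400,::-1],None,fx=4.2,fy=4.2,interpolation=2);cv2.imwrite("pics/tc1.png",a)
E
```

```text
s [ 435  213   77   54 1779] [474.84429455 231.26475548] [ 725.32957836 -251.27183081  185.33209328]
s [349 254  11   7  55] [354.03636364 256.83636364] [619.8356465  -79.78348375  67.15055221]
t [401 102  47  36 870] [420.45287356 116.15517241] [ 733.73022397 -246.35113462  186.59187969]
[410.56775137  23.42338621   7.59059251]
[390.51456606 388.59815703   4.2746127 ]
head top pts [array([507., -55., 216.]), array([480., -53., 217.]), array([497., -39., 213.])]
```

View pics/sc1.png

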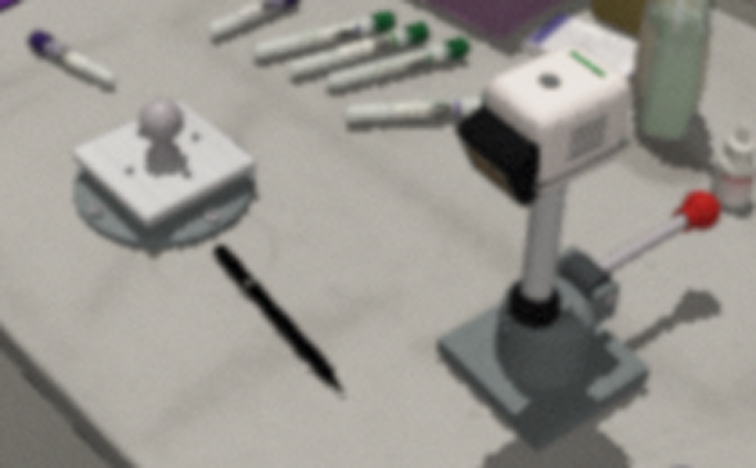

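View pics/tc1.png

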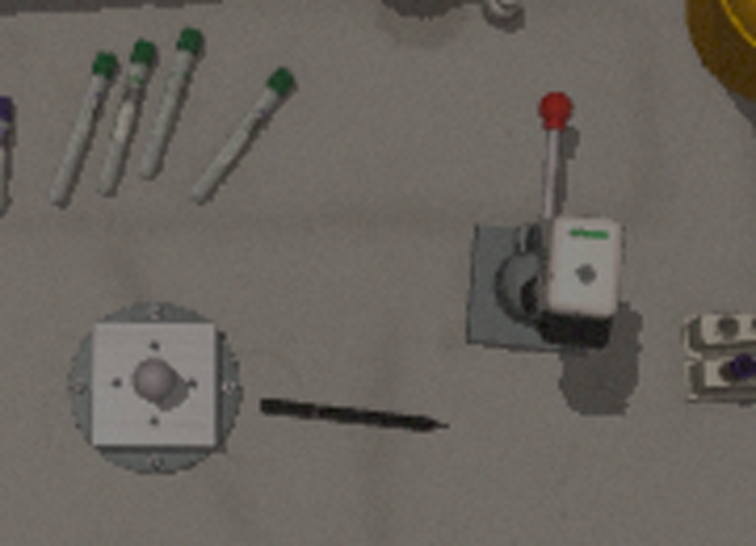

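The crops confirm the target. The silver mount has its ball at crop (155,380) on a bare aluminium plate, with the pen beside it at (265–445,405–425). The scanner's lever is down and points to +x.

```bash
python3 - <<'E'
from h import *
s=load("scene0.npz");t=load("top0.npz")
def red(c,lo,box):
    f=c["frame"].astype(int);m=(f[...,0]>90)&(f[...,1]<0.5*f[...,0])&(f[...,2]<0.5*f[...,0])
    z=np.zeros_like(m);u0,v0,u1,v1=box;z[v0:v1,u0:u1]=m[v0:v1,u0:u1]
    v,u=np.nonzero(z);return (u.min()+u.max())/2,(v.min()+v.max())/2,len(u)
ks=red(s,0,(340,245,365,270));kt=red(t,0,(340,150,365,180));print(ks,kt)
K,e=tri(s,ks[:2],t,kt[:2]);print("knob",K,e, onz(t,*kt[:2],58),onz(s,*ks[:2],58))
# head top white in top
def blobs(c,box,th,sat=25):
    u0,v0,u1,v1=box;f=c["frame"].astype(int)[v0:v1,u0:u1];m=(f.min(2)>th)
    k,l,st,ce=cv2.connectedComponentsWithStats(m.astype(np.uint8))
    i=1+np.argmax(st[1:,4]);cn=cv2.findContours((l==i).astype(np.uint8),0,2)[0][0]
    r=cv2.minAreaRect(cn);return st[i],ce[i]+[u0,v0],cv2.boxPoints(r)+[u0,v0]
for th in(130,150):
    st,ce,b=blobs(t,(335,180,380,225),th);print("head",th,st,ce,b.round(1).tolist())
    B=np.array([onz(t,*q,218) for q in b]);print(B.round(1),B.mean(0).round(1),np.linalg.norm(np.diff(B,axis=0),axis=1))
    st,ce,b=blobs(t,(235,210,280,255),th);B=np.array([onz(t,*q,28) for q in b]);print("plate",th,B.round(1).tolist(),B.mean(0).round(1),np.linalg.norm(np.diff(B,axis=0),axis=1))
print(proj(t,[[0,0,0]]),s["frame"][230:240:3,245],)
g=cv2.resize(t["frame"][205:260,230:285,::-1],None,fx=10,fy=10,interpolation=0);cv2.imwrite("pics/tb.png",g)
g=cv2.resize(s["frame"][220:270,175:235,::-1],None,fx=10,fy=10,interpolation=0);cv2.imwrite("pics/sb.png",g)
g=cv2.resize(t["frame"][150:230,320:390,::-1],None,fx=7,fy=7,interpolation=0);cv2.imwrite("pics/th.png",g)
E
```

```text
(np.float64(354.0), np.float64(257.5), 78) (np.float64(352.0), np.float64(166.0), 43)
knob [625.32767805 -77.02494836  60.33317442] 0.7679027273639313 [625.6059377  -77.20555199  58.        ] [628.18737144 -76.02979266  58.        ]
head 130 [ 18  16  13  17 136] [358.22794118 203.86029412] [[351.9, 210.9], [353.6, 195.8], [365.6, 197.2], [364.0, 212.2]]
[[467.4 -35.9 218. ]
 [507.3 -42.9 218. ]
 [502.8 -74.4 218. ]
 [463.  -67.2 218. ]] [485.1 -55.1 218. ] [40.48967404 31.80206533 40.45860995]
plate 130 [[474.8, 262.2, 28.0], [476.5, 195.8, 28.0], [401.5, 194.2, 28.0], [399.9, 260.0, 28.0]] [438.2 228.1  28. ] [66.42420426 74.94838093 65.76328032]Traceback (most recent call last):
  File "<stdin>", line 16, in <module>
  File "<stdin>", line 13, in blobs
    return _wrapfunc(a, 'argmax', axis=axis, out=out, **kwds)
    return bound(*args, **kwds)
ValueError: attempt to get argmax of an empty sequence
```

```bash
python3 - <<'E'
from h import *
s=load("scene0.npz");t=load("top0.npz")
print(t["frame"][237,235:285,0]);print(t["frame"][204,345:375,0]);print(t["frame"][185:220,358,0])
g=cv2.resize(t["frame"][205:260,230:285,::-1],None,fx=10,fy=10,interpolation=0);cv2.imwrite("pics/tb.png",g)
g=cv2.resize(s["frame"][220:270,175:235,::-1],None,fx=10,fy=10,interpolation=0);cv2.imwrite("pics/sb.png",g)
g=cv2.resize(t["frame"][150:230,320:390,::-1],None,fx=7,fy=7,interpolation=0);cv2.imwrite("pics/th.png",g)
E
```

```text
[114 110  96  95  94  93  91 134 140 138 141 140 141 141 138 140 141 142
 139 139 140 140 133  97  96 102 138 137 139 139 138 136 138 136 136 134
  87  60  83  79  77  75 108 110 113 111 108  44  33  29]
[ 85  84  77  70  69  91 126 140 140 142 141 135  95  76  76  84 113 139
 143 141 138 129 115 107 110 113 108 108 108 110]
[113 105 109 107 105 104 104 134 137 107  59 116 140 142 144 141 140 138
 108  76  80  84 125 140 142 140 140 137 127  98  56  26  28  24  27]
```

View pics/tb.png

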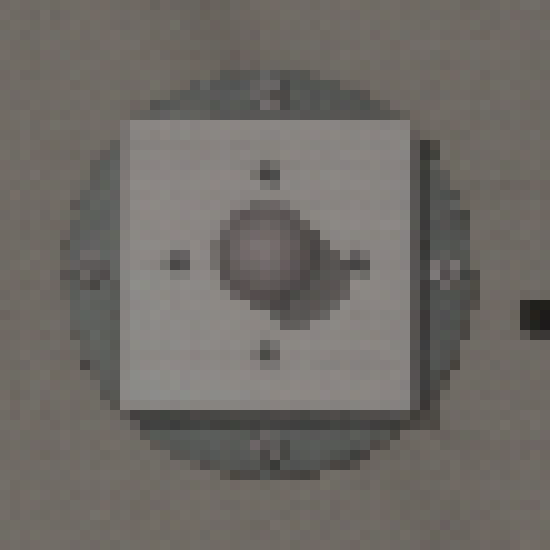

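View pics/sb.png

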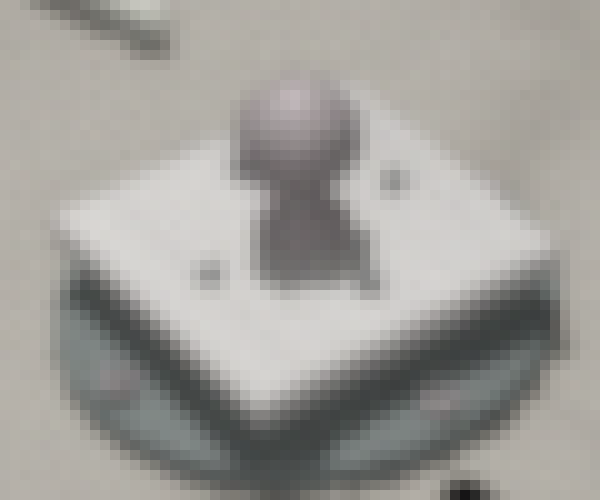

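View pics/th.png

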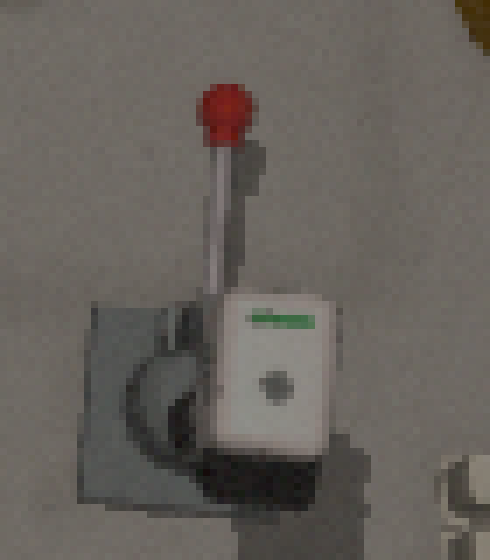

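The ball sits at top-crop (264,254) and scene-crop (296,132). The head's top face spans top-crop (208–338, 293–455). Next I'll triangulate these and cross-check them against the foot's edges.

```bash
python3 - <<'E'
from h import *
s=load("scene0.npz");t=load("top0.npz")
print("ball tri",tri(s,(204.1,232.7),t,(255.9,229.9)),"top@56",onz(t,255.9,229.9,56),"scene@56",onz(s,204.1,232.7,56))
print("plate ctr top",onz(t,(242.0+271.1)/2-.5,231.5-.5,28),"dots",onz(t,256.15,230.9,28))
Pl=[(60,220),(350,80),(553,250),(262,415)] # scene plate corners
print("plate scene",[onz(s,175+a/10-.5,220+b/10-.5,28).round(1).tolist() for a,b in Pl],np.mean([onz(s,175+a/10-.5,220+b/10-.5,28) for a,b in Pl],0))
# head: top face corners at 218
for n,a,b,z in(("tl",222,293,218),("tr",338,298,218),("br",328,455,218),("bl",208,450,218),("dot",275,387,218),("foot tl",92,303,12),("foot bl",80,500,12)):
    print(n,onz(t,320+a/7-.5,150+b/7-.5,z).round(1))
print("knob",onz(t,352,166,58))
g=cv2.resize(s["frame"][205:330,270:370,::-1],None,fx=6,fy=6,interpolation=2)[:600]
cv2.imwrite("pics/sh.png",cv2.resize(s["frame"][205:275,280:365,::-1],None,fx=8,fy=8,interpolation=0))
cv2.imwrite("pics/sf.png",cv2.resize(s["frame"][255:330,275:370,::-1],None,fx=8,fy=8,interpolation=0))
E
```

```text
ball tri (array([441.57421968, 217.35181088,  54.59883576]), np.float64(0.04101808954210276)) top@56 [441.40977901 217.36244602  56.        ] scene@56 [440.57601699 215.87428772  56.        ]
plate ctr top [441.02313393 217.00288307  28.        ] dots [441.31514512 216.69415251  28.        ]
plate scene [[398.2, 256.4, 28.0], [483.9, 253.0, 28.0], [478.9, 167.5, 28.0], [393.1, 168.3, 28.0]] [438.53916145 211.2875123   28.        ]
tl [519.5 -37.5 218. ]
tr [516.3 -81.  218. ]
br [456.8 -72.9 218. ]
bl [459.9 -28.3 218. ]
dot [483. -55. 218.]
foot tl [553.7 -21.7  12. ]
foot bl [467.  -11.4  12. ]
knob [625.6059377  -77.20555199  58.        ]
```

View pics/sh.png

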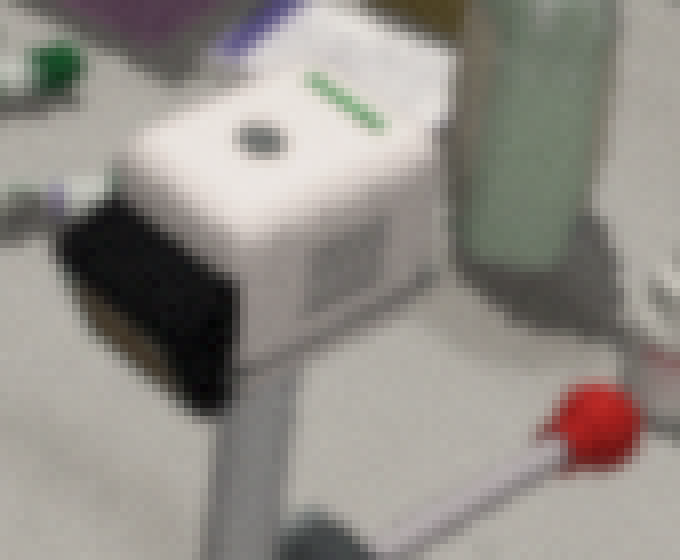

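View pics/sf.png

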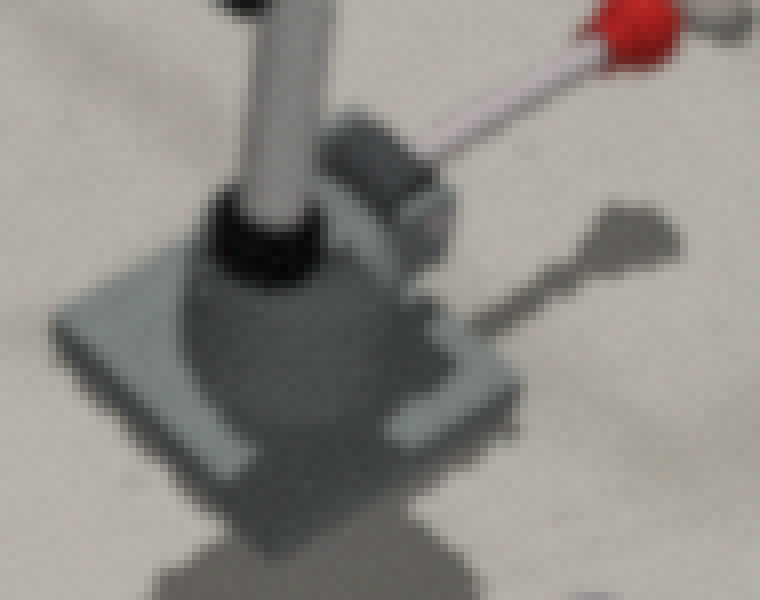

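Results so far:
- **Ball:** about (441, 217). The triangulated z is 55 against the 56 given.
- **Head:** about (488, -55) and 44 × 60 mm, matching its size.
- **Knob:** (625.5, -77), z≈60, so the lever is down. Head to knob is 139 mm as specified, and the heading is about -0.14 rad.

Next I'll check clearance around the knob for the gripper body.

```bash
python3 - <<'E'
from h import *
s=load("scene0.npz");t=load("top0.npz")
P=np.concatenate([cloud(s)[s["range_z"]>0],cloud(t)[t["range_z"]>0]])
h=-0.14;c,sn=np.cos(h),np.sin(h)
def chk(C,hx,hy,zmin):
    d=P[:,:2]-C;x=d[:,0]*c+d[:,1]*sn;y=-d[:,0]*sn+d[:,1]*c
    m=(abs(x)<hx)&(abs(y)<hy)&(P[:,2]>zmin);
    print(C,m.sum(),end=' ')
    if m.sum():
        for lo in range(-120,120,40):
            k=m&(y>=lo)&(y<lo+40)
            if k.sum():print(lo,k.sum(),P[k].max(0).round(),x[k].min().round(),x[k].max().round(),end=' | ')
    print()
K=np.array([625.5,-77])
chk(K,48,100,120);chk(K,12,70,15)
U=K-33*np.array([c,sn]);chk(U,42,95,180)
H=np.array([488,-55]);chk(H,45,100,225)
# dispenser, bucket top
for n,(x0,x1,y0,y1) in dict(disp=(600,760,-40,120),bucket=(600,800,-400,-150),dropper=(640,700,-80,0)).items():
    q=P[(P[:,0]>x0)&(P[:,0]<x1)&(P[:,1]>y0)&(P[:,1]<y1)&(P[:,2]>30)];print(n,q.min(0).round(),q.max(0).round(),len(q))
E
```

```text
[625.5 -77. ] 0 
[625.5 -77. ] 135 -40 84 [637. -77.  78.] -12.0 12.0 | 0 51 [637. -65.  75.] -12.0 10.0 | 
[592.82287212 -72.39507722] 0 
[488 -55] 0 
disp [719. -39.  30.] [760.  64. 188.] 1380
bucket [ 600. -400.   30.] [ 797. -169.  199.] 14430Traceback (most recent call last):
  File "<stdin>", line 20, in <module>
    return umr_minimum(a, axis, None, out, keepdims, initial, where)
ValueError: zero-size array to reduction operation minimum which has no identity
```

The space around the knob is clear, so I'm moving to above it.

Request:
drive_tool(
  steps=[
    {"delta_pos": [20,-25,20],"yaw": 0.03,"hand": 60},
    {"delta_pos": [25,-30,20],"yaw": 0.03,"hand": 60},
    {"delta_pos": [25,-30,10],"yaw": 0.03,"hand": 60},
    {"delta_pos": [25,-30,0],"yaw": 0,"hand": 60},
    {"delta_pos": [25,-30,0],"yaw": 0,"hand": 60},
  ],
)

```text
clock: 0.52
eef_pos: [244.7, 390.6, 248.1]
eef_rot: [3.141, 0.0, 3.003]
wrist_force: [-0.3, -0.6, -0.4]
finger_gap: 64.2
```

Request:
drive_tool(
  steps=[
    {"delta_pos": [25,-31,0],"yaw": 0,"hand": 60},
    {"delta_pos": [25,-31,0],"yaw": 0,"hand": 60},
    {"delta_pos": [25,-31,0],"yaw": 0,"hand": 60},
    {"delta_pos": [25,-31,0],"yaw": 0,"hand": 60},
    {"delta_pos": [25,-31,0],"yaw": 0,"hand": 60},
  ],
)

```text
clock: 0.93
eef_pos: [369.7, 235.2, 247.6]
eef_rot: [3.142, 0.0, 3.002]
wrist_force: [0.2, 0.9, -0.4]
finger_gap: 59.5
```

Request:
drive_tool(
  steps=[
    {"delta_pos": [25,-31,0],"yaw": 0,"hand": 60},
    {"delta_pos": [25,-31,0],"yaw": 0,"hand": 60},
    {"delta_pos": [25,-31,0],"yaw": 0,"hand": 60},
    {"delta_pos": [25,-31,0],"yaw": 0,"hand": 60},
    {"delta_pos": [25,-31,0],"yaw": 0,"hand": 60},
  ],
)

```text
clock: 1.35
eef_pos: [494.8, 80.1, 247.5]
eef_rot: [-3.142, -0.0, 3.002]
wrist_force: [-0.4, 0.1, -0.3]
finger_gap: 60.0
```

Request:
drive_tool(
  steps=[
    {"delta_pos": [25,-31,0],"yaw": 0,"hand": 60},
    {"delta_pos": [25,-31,0],"yaw": 0,"hand": 60},
    {"delta_pos": [25,-31,0],"yaw": 0,"hand": 60},
    {"delta_pos": [25,-31,0],"yaw": 0,"hand": 60},
    {"delta_pos": [5,-3,0],"yaw": 0,"hand": 60},
  ],
)

```text
clock: 1.77
eef_pos: [600.8, -49.6, 246.1]
eef_rot: [-3.141, -0.002, 2.998]
wrist_force: [0.9, 0.8, -0.4]
finger_gap: 59.8
```

Request:
drive_tool(
  steps=[
    {"delta_pos": [0,0,-20],"yaw": 0,"hand": 60},
    {"delta_pos": [0,0,0],"yaw": 0,"hand": 60},
  ],
)

```text
clock: 1.93
eef_pos: [598.1, -45.2, 223.9]
eef_rot: [3.142, -0.005, 3.001]
wrist_force: [-0.5, -0.2, 0.1]
finger_gap: 60.1
```

Request:
drive_tool(
  steps=[
    {"delta_pos": [14,-16,-25],"yaw": 0,"hand": 60},
    {"delta_pos": [13,-16,-25],"yaw": 0,"hand": 60},
    {"delta_pos": [0,0,-30],"yaw": 0,"hand": 60},
    {"delta_pos": [0,0,-20],"yaw": 0,"hand": 60},
    {"delta_pos": [0,0,0],"yaw": 0,"hand": 60},
  ],
)

```text
clock: 2.35
eef_pos: [623.9, -76.1, 123.5]
eef_rot: [3.141, -0.007, 3.002]
wrist_force: [-0.2, 1.2, -0.5]
finger_gap: 59.7
```

```bash
python3 - <<'E'
from h import *
s=grab("scene","s1.npz");t=grab("top","t1.npz")
a=cv2.resize(s["frame"][190:330,270:400,::-1],None,fx=4,fy=4,interpolation=2)
b=cv2.resize(t["frame"][110:250,310:440,::-1],None,fx=3,fy=4,interpolation=2)
cv2.imwrite("pics/c1.png",cv2.resize(np.hstack([a,b]),(790,480)))
E
```

```text
(no output)
```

View pics/c1.png

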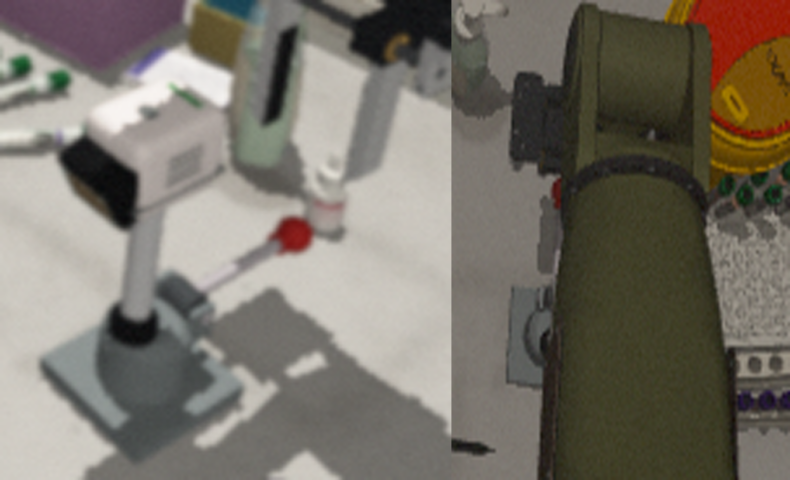

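The scanner is undisturbed. The knob is at picture (294,235), the fingers straddle it above, and the dropper stands behind it at (327,200). I'll check the dropper's position before going down.

```bash
python3 - <<'E'
from h import *
s=load("scene0.npz");t=load("top0.npz");s1=load("s1.npz")
print(onz(s,545/1.5,385/1.5,0),onz(t,509/1.5,210/1.5,50))
sx,sy=790/(520+390),480/560
for u,v in((327,228),(327,160)):
    print(onz(s1,270+u/sx/4,190+v/sy/4,0 if v>200 else 60))
E
```

```text
[709.60480961 -59.53754423   0.        ] [710.24773357 -45.71650612  50.        ]
[711.6272994  -60.58303965   0.        ]
[705.43396932 -52.70074401  60.        ]
```

The dropper is 85 mm beyond the knob in x, so it's clear. Going down.

Request:
drive_tool(
  steps=[
    {"delta_pos": [1,-1,-30],"yaw": 0,"hand": 60},
    {"delta_pos": [0,0,-20],"yaw": 0,"hand": 60},
    {"delta_pos": [0,0,-10],"yaw": 0,"hand": 50},
    {"delta_pos": [0,0,-7],"yaw": 0,"hand": 40},
    {"delta_pos": [0,0,0],"yaw": 0,"hand": 34},
  ],
)

```text
clock: 2.87
eef_pos: [627.2, -77.7, 61.0]
eef_rot: [-3.142, 0.0, 3.002]
wrist_force: [0.1, -0.0, 0.1]
finger_gap: 43.4
```

Request:
drive_tool(
  squeeze=5,
  steps=[
    {"delta_pos": [0,0,0],"yaw": 0,"hand": 28},
    {"delta_pos": [0,0,0],"yaw": 0,"hand": 26},
    {"delta_pos": [0,0,0],"yaw": 0,"hand": 23},
    {"delta_pos": [0,0,0],"yaw": 0,"hand": 20},
    {"delta_pos": [0,0,0],"yaw": 0,"hand": 20},
  ],
)

```text
clock: 3.28
eef_pos: [627.3, -78.0, 61.2]
eef_rot: [3.142, 0.001, 3.002]
wrist_force: [1.3, 1.0, 0.5]
finger_gap: 20.3
```

```bash
python3 - <<'E'
from h import *
s=grab("scene","s1.npz")
cv2.imwrite("pics/c2.png",cv2.resize(s["frame"][190:330,260:400,::-1],None,fx=4,fy=4,interpolation=2))
E
```

```text
(no output)
```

View pics/c2.png

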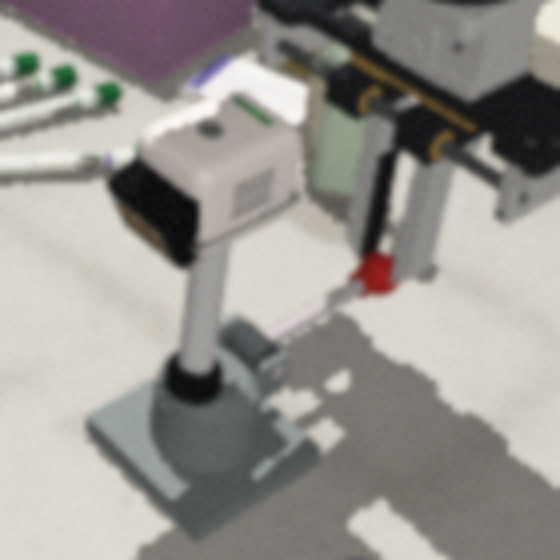

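```bash
python3 - <<'E'
from h import *
from cell import manip
s=load("s1.npz");f=s["frame"].astype(int)
m=(f[...,0]>90)&(f[...,1]<0.5*f[...,0])&(f[...,2]<0.5*f[...,0]);m[:,:340]=0;m[:240]=0;m[:,370:]=0;m[275:]=0
v,u=np.nonzero(m);print(u.min(),u.max(),v.min(),v.max(),len(u))
z=s["range_z"];P=cloud(s)
print(np.median(P[m],0))
T=np.array([627.3,-78,61.2]);h=3.002;y=np.array([np.sin(h),-np.cos(h),0])
for n,q in(("tcp",T),("tip+",T+10*y-[0,0,17]),("tip-",T-10*y-[0,0,17]),("knobest",[625.5,-77,58])): p=proj(s,q)[0];print(n,p,(p-[260,190])*4)
print(manip.read_state()["finger_gap"])
cv2.imwrite("pics/c3.png",cv2.resize(s["frame"][225:275,330:390,::-1],None,fx=10,fy=10,interpolation=0))
E
```

```text
349 357 253 262 62
[618.38948664 -80.18077611  66.4430655 ]
tcp [354.77845049 257.03331232] [379.11380198 268.13324927]
tip+ [350.08155523 260.29173758] [360.32622092 281.16695033]
tip- [357.08871982 265.49902258] [388.35487926 301.99609033]
knobest [353.68694434 258.29224545] [374.74777737 273.16898182]
19.90040205228523
```

View pics/c3.png

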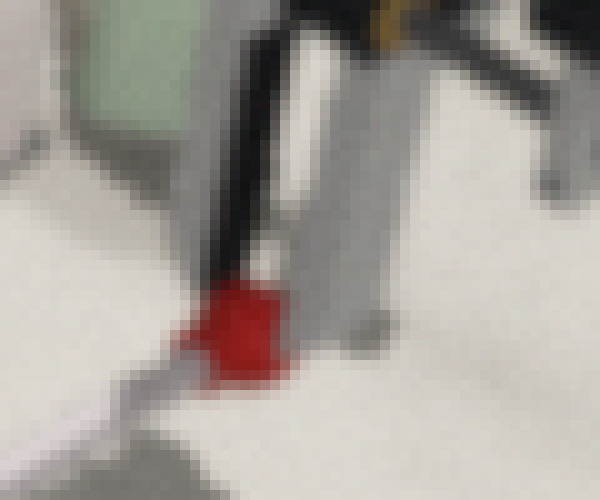

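```bash
python3 - <<'E'
from h import *
s=load("s1.npz")
T=np.array([627.3,-78,61.2])
for d in np.eye(3)*10: print(proj(s,T+d)[0]-proj(s,T)[0])
P=cloud(s)
for u,v in((361,250),(364,250),(361,255),(364,256),(366,258),(352,245),(355,240)): print(u,v,P[v,u].round(0))
E
```

```text
[ 2.56630618 -2.09853174]
[-3.92033276 -2.29222879]
[ 0.73223922 -3.49556591]
361 250 [616. -94.  98.]
364 250 [ 615. -101.  103.]
361 255 [614. -97.  88.]
364 256 [ 620. -101.   84.]
366 258 [711. -66.  -1.]
352 245 [623. -68.  92.]
355 240 [628. -70. 103.]
```

Request:
drive_tool(
  squeeze=4,
  steps=[
    {"delta_pos": [0,0,0],"yaw": 0,"hand": 16},
    {"delta_pos": [0,0,0],"yaw": 0,"hand": 14},
  ],
)

```text
clock: 3.5
eef_pos: [627.1, -77.8, 60.8]
eef_rot: [3.141, 0.0, 3.002]
wrist_force: [0.9, 1.4, 0.8]
finger_gap: 14.9
```

```bash
python3 - <<'E'
from h import *
s=grab("scene","s2.npz")
cv2.imwrite("pics/c4.png",cv2.resize(s["frame"][215:275,325:395,::-1],None,fx=10,fy=10,interpolation=2))
P=cloud(s)
print(P[225:270:3,364].round(0).tolist())
print(P[225:270:3,361].round(0).tolist())
print(P[225:270:3,354].round(0).tolist())
E
```

```text
[[591.0, -100.0, 179.0], [589.0, -103.0, 175.0], [614.0, -92.0, 148.0], [615.0, -93.0, 140.0], [616.0, -94.0, 133.0], [615.0, -96.0, 127.0], [614.0, -98.0, 121.0], [617.0, -98.0, 110.0], [621.0, -97.0, 100.0], [623.0, -98.0, 91.0], [624.0, -99.0, 83.0], [709.0, -62.0, -2.0], [699.0, -68.0, -2.0], [693.0, -73.0, -4.0], [682.0, -79.0, -2.0]]
[[591.0, -95.0, 176.0], [591.0, -96.0, 169.0], [796.0, 1.0, -2.0], [617.0, -86.0, 135.0], [617.0, -88.0, 128.0], [615.0, -89.0, 122.0], [615.0, -91.0, 116.0], [615.0, -92.0, 108.0], [615.0, -94.0, 101.0], [614.0, -95.0, 95.0], [616.0, -96.0, 86.0], [616.0, -97.0, 78.0], [694.0, -63.0, -2.0], [683.0, -70.0, 0.0], [677.0, -74.0, -2.0]]
[[620.0, -65.0, 145.0], [618.0, -68.0, 140.0], [617.0, -70.0, 134.0], [620.0, -70.0, 124.0], [620.0, -71.0, 117.0], [622.0, -71.0, 108.0], [623.0, -72.0, 99.0], [628.0, -71.0, 88.0], [631.0, -71.0, 77.0], [629.0, -73.0, 72.0], [623.0, -77.0, 69.0], [617.0, -82.0, 67.0], [616.0, -84.0, 61.0], [617.0, -85.0, 52.0], [663.0, -64.0, -1.0]]
```

View pics/c4.png

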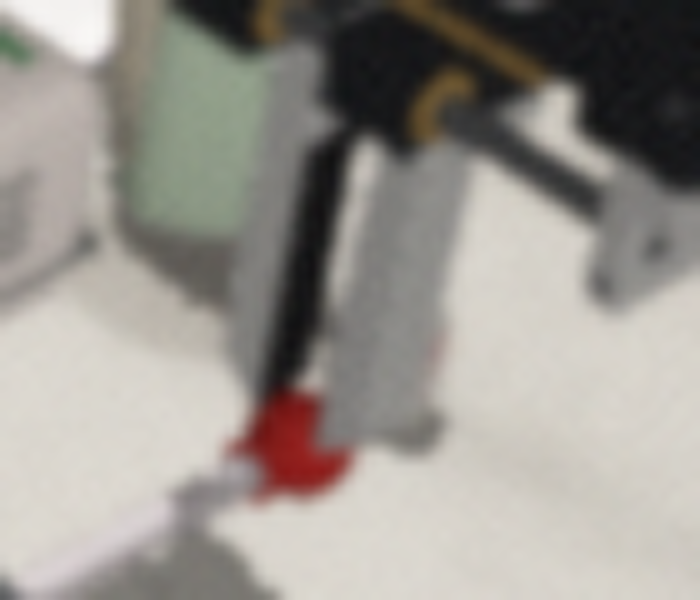

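The tips end at about z≈75 in the image, above the knob (crop (300,445)), and the fingers closed to 15 mm without touching it. The fingers therefore reach about 30 mm less far than the stated overhang implies. I'll open and go lower, which still clears the desk under either reading.

Request:
drive_tool(
  steps=[
    {"delta_pos": [0,0,0],"yaw": 0,"hand": 45},
    {"delta_pos": [0,0,0],"yaw": 0,"hand": 45},
    {"delta_pos": [0,0,0],"yaw": 0,"hand": 45},
    {"delta_pos": [-1,0,-8],"yaw": 0,"hand": 45},
    {"delta_pos": [0,0,-8],"yaw": 0,"hand": 45},
  ],
)

```text
clock: 3.97
eef_pos: [626.0, -78.0, 44.2]
eef_rot: [-3.141, 0.001, 3.002]
wrist_force: [1.1, 0.5, -0.3]
finger_gap: 42.9
```

Request:
drive_tool(
  steps=[
    {"delta_pos": [0,0,-6],"yaw": 0,"hand": 45},
    {"delta_pos": [0,0,0],"yaw": 0,"hand": 45},
    {"delta_pos": [0,0,0],"yaw": 0,"hand": 45},
  ],
)

```text
clock: 4.22
eef_pos: [625.7, -77.9, 37.9]
eef_rot: [3.142, -0.001, 3.002]
wrist_force: [-0.7, 0.7, 0.2]
finger_gap: 44.9
```

```bash
python3 - <<'E'
from h import *
s=grab("scene","s2.npz")
cv2.imwrite("pics/c5.png",cv2.resize(s["frame"][215:275,325:395,::-1],None,fx=10,fy=10,interpolation=2))
P=cloud(s)
for u in (364,367,370): print(u,P[240:275:2,u].round(0).tolist())
from cell import manip; print(manip.read_state()["eef_pos"],manip.read_state()["joints"])
E
```

```text
364 [[589.0, -108.0, 148.0], [708.0, -54.0, 43.0], [708.0, -55.0, 38.0], [710.0, -55.0, 31.0], [708.0, -57.0, 27.0], [616.0, -100.0, 102.0], [612.0, -103.0, 101.0], [613.0, -103.0, 95.0], [612.0, -105.0, 91.0], [612.0, -106.0, 86.0], [613.0, -106.0, 80.0], [610.0, -108.0, 78.0], [610.0, -109.0, 73.0], [612.0, -110.0, 67.0], [612.0, -111.0, 62.0], [611.0, -112.0, 58.0], [666.0, -89.0, -1.0], [662.0, -92.0, -2.0]]
367 [[584.0, -116.0, 156.0], [586.0, -116.0, 150.0], [612.0, -105.0, 124.0], [613.0, -106.0, 118.0], [610.0, -108.0, 116.0], [613.0, -107.0, 108.0], [612.0, -109.0, 104.0], [608.0, -112.0, 104.0], [611.0, -111.0, 96.0], [612.0, -112.0, 90.0], [613.0, -112.0, 85.0], [615.0, -113.0, 78.0], [619.0, -112.0, 70.0], [617.0, -114.0, 66.0], [621.0, -113.0, 57.0], [678.0, -90.0, -1.0], [671.0, -93.0, -1.0], [667.0, -96.0, -3.0]]
370 [[587.0, -120.0, 157.0], [589.0, -120.0, 151.0], [613.0, -111.0, 126.0], [611.0, -113.0, 123.0], [613.0, -113.0, 117.0], [615.0, -113.0, 111.0], [616.0, -113.0, 105.0], [616.0, -114.0, 100.0], [619.0, -114.0, 93.0], [623.0, -113.0, 85.0], [625.0, -113.0, 78.0], [627.0, -114.0, 71.0], [627.0, -114.0, 66.0], [629.0, -115.0, 60.0], [689.0, -91.0, -2.0], [681.0, -95.0, -0.0], [675.0, -99.0, 0.0], [671.0, -101.0, -1.0]]
[625.99327942 -77.95059443  38.46583434] [-1.81927278e-01  6.40359927e-01  1.41715050e+00 -2.48317616e-05
  1.08441040e+00 -1.61290316e+00]
```

View pics/c5.png

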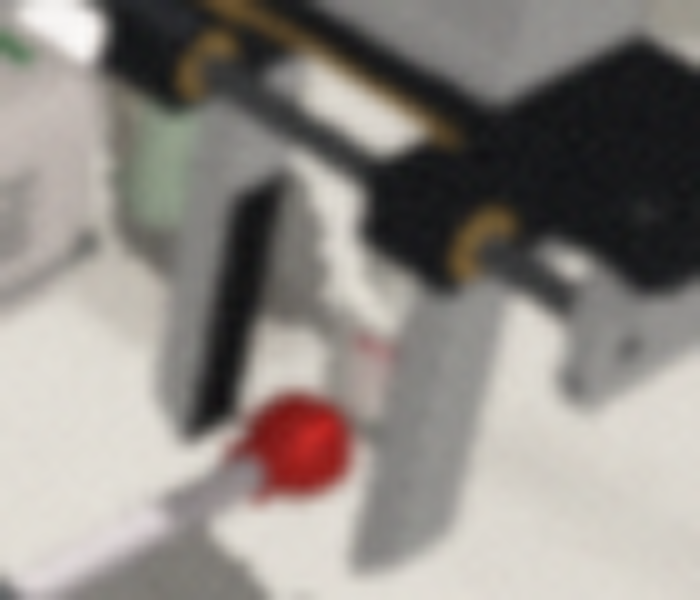

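```bash
python3 - <<'E'
from h import *
s=load("s2.npz")
T=np.array([626,-78,0.]);h=3.002-np.pi;x=np.array([np.cos(h),np.sin(h),0]);y=np.array([-np.sin(h),np.cos(h),0])
for n,o,uv in(("near inner front",T-8*x-22.4*y,(360,271.5)),("near outer rear",T+8*x-35*y,(369.5,268.5)),("far inner front",T-8*x+22.4*y,(343.5,258.3))):
    for z in(20,30,40,50,60): o[2]=z;print(n,z,(proj(s,o)[0]-uv).round(1))
E
```

```text
near inner front 20 [-3.1  7.3]
near inner front 30 [-2.3  3.9]
near inner front 40 [-1.6  0.5]
near inner front 50 [-0.8 -2.9]
near inner front 60 [-0.  -6.4]
near outer rear 20 [-3.1 10.7]
near outer rear 30 [-2.3  7.4]
near outer rear 40 [-1.5  4. ]
near outer rear 50 [-0.7  0.5]
near outer rear 60 [ 0.2 -2.9]
far inner front 20 [-2.   8.6]
far inner front 30 [-1.3  5.3]
far inner front 40 [-0.7  1.9]
far inner front 50 [-0.1 -1.5]
far inner front 60 [ 0.6 -4.9]
```

Request:
drive_tool(
  squeeze=5,
  steps=[
    {"delta_pos": [0,0,-6],"yaw": 0,"hand": 40},
    {"delta_pos": [0,0,-5],"yaw": 0,"hand": 34},
    {"delta_pos": [0,0,0],"yaw": 0,"hand": 28},
    {"delta_pos": [0,0,0],"yaw": 0,"hand": 18},
    {"delta_pos": [0,0,0],"yaw": 0,"hand": 12},
  ],
)

```text
clock: 4.68
eef_pos: [625.9, -77.9, 27.6]
eef_rot: [3.142, -0.0, 3.002]
wrist_force: [-1.3, 0.6, -1.1]
finger_gap: 23.7
```

Request:
drive_tool(
  steps=[
    {"delta_pos": [0,0,0],"yaw": 0,"hand": 12},
    {"delta_pos": [0,0,0],"yaw": 0,"hand": 12},
  ],
)

```text
clock: 4.85
eef_pos: [625.9, -77.9, 27.7]
eef_rot: [3.142, -0.0, 3.002]
wrist_force: [-2.4, 0.7, -0.7]
finger_gap: 23.2
```

The gap is 23 mm against the 24 mm knob, so it's pinched. Now I'll raise it along its arc.

Request:
drive_tool(
  steps=[
    {"delta_pos": [-0.5,0.1,9.6],"yaw": 0,"hand": 12},
    {"delta_pos": [-1.4,0.2,9.5],"yaw": 0,"hand": 12},
    {"delta_pos": [-2.4,0.3,9.3],"yaw": 0,"hand": 12},
    {"delta_pos": [-3.3,0.5,9],"yaw": 0,"hand": 12},
    {"delta_pos": [0,0,0],"yaw": 0,"hand": 12},
  ],
)

```text
clock: 5.27
eef_pos: [618.7, -76.9, 67.7]
eef_rot: [-3.141, 0.003, 3.002]
wrist_force: [0.9, 1.0, 1.0]
finger_gap: 23.8
```

```bash
python3 - <<'E'
from h import *
s=grab("scene","s3.npz")
cv2.imwrite("pics/c6.png",cv2.resize(s["frame"][190:330,270:400,::-1],None,fx=4,fy=4,interpolation=2))
E
```

```text
(no output)
```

View pics/c6.png

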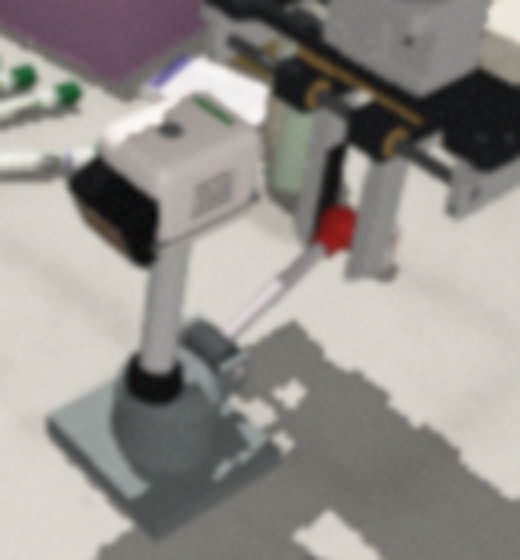

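The knob (337,230) is coming up between the fingers and the foot hasn't moved. Continuing.

Request:
drive_tool(
  steps=[
    {"delta_pos": [-4.2,0.6,8.6],"yaw": 0,"hand": 12},
    {"delta_pos": [-5,0.7,8.2],"yaw": 0,"hand": 12},
    {"delta_pos": [-5.8,0.8,7.6],"yaw": 0,"hand": 12},
    {"delta_pos": [-4.5,0.6,5.5],"yaw": 0,"hand": 12},
    {"delta_pos": [0,0,0],"yaw": 0,"hand": 12},
  ],
)

```text
clock: 5.73
eef_pos: [598.2, -74.0, 96.2]
eef_rot: [-3.142, 0.0, 3.002]
wrist_force: [0.6, -0.1, 0.2]
finger_gap: 23.4
```

Request:
drive_tool(
  steps=[
    {"delta_pos": [-3,0.4,2.5],"yaw": 0,"hand": 12},
    {"delta_pos": [-2,0.3,2],"yaw": 0,"hand": 12},
    {"delta_pos": [0,0,0],"yaw": 0,"hand": 12},
  ],
)

```text
clock: 5.98
eef_pos: [593.9, -73.4, 99.9]
eef_rot: [-3.142, 0.001, 3.002]
wrist_force: [2.5, 0.3, 2.9]
finger_gap: 23.5
```

```bash
python3 - <<'E'
from h import *
s=grab("scene","s3.npz")
cv2.imwrite("pics/c7.png",cv2.resize(s["frame"][190:330,270:400,::-1],None,fx=4,fy=4,interpolation=2))
K=np.array([625.5,-77.]);hx=np.array([.99,-.139]);c=K-96*hx
for a in(.7,.8,.85,.9):
    print(a,(proj(s,np.r_[c+96*np.cos(a)*hx,58+96*np.sin(a)])[0]-[270,190])*4)
E
```

```text
0.7 [323.87038873 199.67274152]
0.8 [317.24606541 193.59639286]
0.85 [313.47030811 191.08763036]
0.9 [309.39240048 188.94715147]
```

View pics/c7.png

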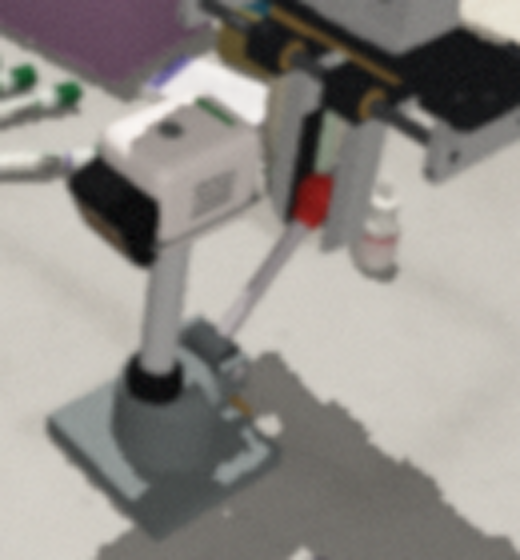

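Request:
drive_tool(
  steps=[
    {"delta_pos": [-1.5,0.2,1.3],"yaw": 0,"hand": 12},
    {"delta_pos": [0,0,0],"yaw": 0,"hand": 12},
    {"delta_pos": [0,0,0],"yaw": 0,"hand": 12},
  ],
)

```text
clock: 6.28
eef_pos: [592.6, -73.3, 100.8]
eef_rot: [3.142, 0.001, 3.002]
wrist_force: [3.6, 0.4, 1.9]
finger_gap: 23.3
```

Request:
drive_tool(
  steps=[
    {"delta_pos": [0,0,0],"yaw": 0,"hand": 40},
    {"delta_pos": [0,0,0],"yaw": 0,"hand": 60},
    {"delta_pos": [0,0,0],"yaw": 0,"hand": 60},
    {"delta_pos": [5,0,10],"yaw": 0,"hand": 60},
    {"delta_pos": [0,0,30],"yaw": 0,"hand": 60},
  ],
)

```text
clock: 6.7
eef_pos: [596.1, -73.0, 137.8]
eef_rot: [3.141, -0.007, 3.002]
wrist_force: [-0.0, 0.3, -0.6]
finger_gap: 53.2
```

Request:
drive_tool(
  steps=[
    {"delta_pos": [0,0,40],"yaw": 0,"hand": 94},
    {"delta_pos": [0,0,40],"yaw": 0,"hand": 94},
    {"delta_pos": [0,0,40],"yaw": 0,"hand": 94},
    {"delta_pos": [0,0,40],"yaw": 0,"hand": 94},
    {"delta_pos": [0,0,0],"yaw": 0,"hand": 94},
  ],
)

```text
clock: 7.12
eef_pos: [598.9, -73.5, 310.1]
eef_rot: [-3.141, 0.012, 3.002]
wrist_force: [-0.1, 0.3, 0.0]
finger_gap: 86.3
```

```bash
python3 - <<'E'
from h import *
s=grab("scene","s4.npz");t=grab("top","t4.npz")
cv2.imwrite("pics/c8.png",cv2.resize(s["frame"][190:330,270:400,::-1],None,fx=4,fy=4,interpolation=2))
cv2.imwrite("pics/c8t.png",cv2.resize(t["frame"][110:250,310:440,::-1],None,fx=4,fy=4,interpolation=2))
E
```

```text
(no output)
```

View pics/c8.png

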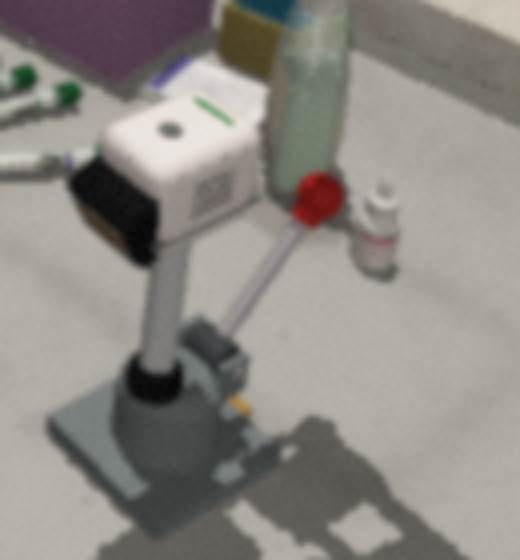

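View pics/c8t.png

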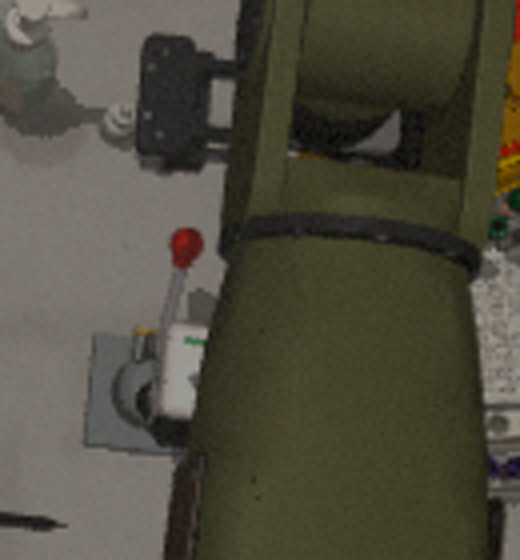

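```bash
python3 - <<'E'
from h import *
s=load("s4.npz");f=s["frame"].astype(int)
m=(f[...,0]>90)&(f[...,1]<0.5*f[...,0])&(f[...,2]<0.5*f[...,0]);m[:,:335]=0;m[:220]=0;m[:,365:]=0;m[270:]=0
v,u=np.nonzero(m);print(u.min(),u.max(),v.min(),v.max(),u.mean(),v.mean(),len(u),np.median(cloud(s)[m],0))
s0=load("scene0.npz")
K=np.array([627,-76.5]);
for hd in(-.14,-.16,-.12):
  hx=np.array([np.cos(hd),np.sin(hd)]);c=K-96*hx
  for a in(0,.6,.7,.8,.85): print(hd,a,proj(s,np.r_[c+96*np.cos(a)*hx,58+96*np.sin(a)])[0].round(1))
E
```

```text
343 355 233 245 348.87068965517244 239.2155172413793 116 [586.27190411 -77.56446955 133.82997045]
-0.14 0 [353.9 257.9]
-0.14 0.6 [352.5 241.3]
-0.14 0.7 [351.2 239.5]
-0.14 0.8 [349.5 238. ]
-0.14 0.85 [348.6 237.3]
-0.16 0 [353.9 257.9]
-0.16 0.6 [352.4 241.3]
-0.16 0.7 [351.  239.4]
-0.16 0.8 [349.3 237.8]
-0.16 0.85 [348.3 237.2]
-0.12 0 [353.9 257.9]
-0.12 0.6 [352.6 241.4]
-0.12 0.7 [351.3 239.6]
-0.12 0.8 [349.7 238.1]
-0.12 0.85 [348.8 237.5]
```

```bash
python3 - <<'E'
from h import *
s=load("s4.npz");t=load("t4.npz");f=t["frame"].astype(int)
m=(f[...,0]>90)&(f[...,1]<0.5*f[...,0])&(f[...,2]<0.5*f[...,0]);m[:,:345]=0;m[:155]=0;m[:,367:]=0;m[185:]=0
v,u=np.nonzero(m);uv=((u.min()+u.max())/2,(v.min()+v.max())/2);print(uv,len(u))
K,e=tri(s,(349,239),t,uv);print(K,e)
for a in(.6,.7,.8,.85):
  hd=-.14;hx=np.array([np.cos(hd),np.sin(hd)]);c=np.array([625.5,-77])-96*hx;print(a,c+96*np.cos(a)*hx,58+96*np.sin(a), proj(t,np.r_[c+96*np.cos(a)*hx,58+96*np.sin(a)]))
E
```

```text
(np.float64(354.5), np.float64(171.5)) 25
[595.11662244 -71.1472831  124.64313023] 4.177939660573928
0.6 [608.89627506 -74.66017162] 112.2056774459234 [[355.08226428 167.27283968]]
0.7 [603.14572533 -73.84979325] 119.84489797481834 [[355.46024686 168.61447176]]
0.8 [596.66871668 -72.93704092] 126.86618472635419 [[355.78156368 170.27004416]]
0.85 [593.17774772 -72.44508696] 130.1229188934681 [[355.91951574 171.21166843]]
```

The knob triangulates to (595, -71, 125). Its x matches the arc at 0.8–0.85 rad, I felt the stop force, and the brass jaw has moved, so the lever is up. Next is the head. The tool's real height reads about 25 mm above the reported z.

Request:
drive_tool(
  steps=[
    {"delta_pos": [-37,6,0],"yaw": 0,"hand": 94},
    {"delta_pos": [-37,6,0],"yaw": 0,"hand": 94},
    {"delta_pos": [-37,6,0],"yaw": 0,"hand": 94},
    {"delta_pos": [0,0,-25],"yaw": 0,"hand": 94},
    {"delta_pos": [0,0,0],"yaw": 0,"hand": 94},
  ],
)

```text
clock: 7.63
eef_pos: [484.3, -54.8, 272.6]
eef_rot: [3.141, -0.004, 3.002]
wrist_force: [0.4, -0.3, -1.6]
finger_gap: 94.0
```

Request:
drive_tool(
  steps=[
    {"delta_pos": [0,0,-20],"yaw": 0,"hand": 94},
    {"delta_pos": [0,0,0],"yaw": 0,"hand": 94},
  ],
)

```text
clock: 7.8
eef_pos: [485.8, -55.2, 252.7]
eef_rot: [3.141, -0.006, 3.002]
wrist_force: [-0.1, 0.2, -1.0]
finger_gap: 94.2
```

```bash
python3 - <<'E'
from h import *
s=grab("scene","s5.npz")
cv2.imwrite("pics/c9.png",cv2.resize(s["frame"][90:330,220:420,::-1],None,fx=2.5,fy=2.5,interpolation=2))
E
```

```text
(no output)
```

View pics/c9.png

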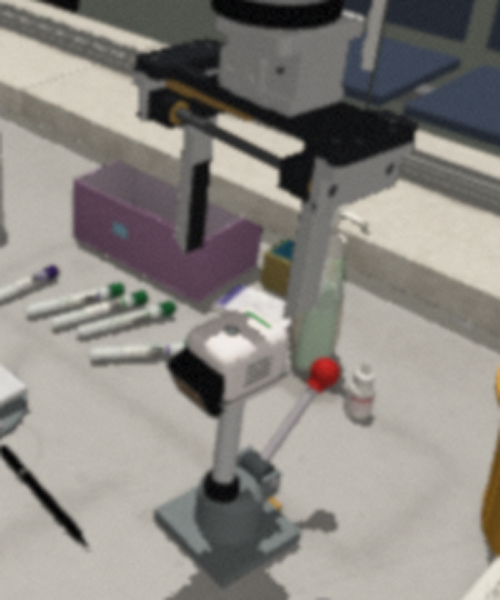

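```bash
python3 - <<'E'
from h import *
s=load("s5.npz")
T=np.array([485.8,-55.2,0.]);h=-.14;x=np.array([np.cos(h),np.sin(h),0]);y=np.array([-np.sin(h),np.cos(h),0])
for z in(235,250,265,280):
    o=lambda a,b:((proj(s,T+a*x+b*y+[0,0,z])[0]-[220,90])*2.5).round(0)
    print(z,o(-8,47),o(8,47),o(-8,-47),o(-8,-59.5),o(8,-59.5))
P=cloud(s)
for u,v in((294,185),(300,183),(341,210),(339,218),(345,180)): print(u,v,P[v,u].round())
cv2.imwrite("pics/c10.png",cv2.resize(s["frame"][160:240,280:360,::-1],None,fx=7,fy=7,interpolation=0))
E
```

```text
235 [181. 279.] [198. 272.] [275. 344.] [289. 354.] [306. 346.]
250 [183. 262.] [199. 255.] [278. 326.] [292. 336.] [309. 327.]
265 [184. 244.] [201. 237.] [281. 307.] [295. 316.] [313. 308.]
280 [186. 226.] [203. 219.] [284. 288.] [298. 297.] [316. 289.]
294 185 [483.  -9. 271.]
300 183 [497. -11. 271.]
341 210 [ 473. -114.  276.]
339 218 [725.  32.  58.]
345 180 [ 469. -114.  333.]
```

View pics/c10.png

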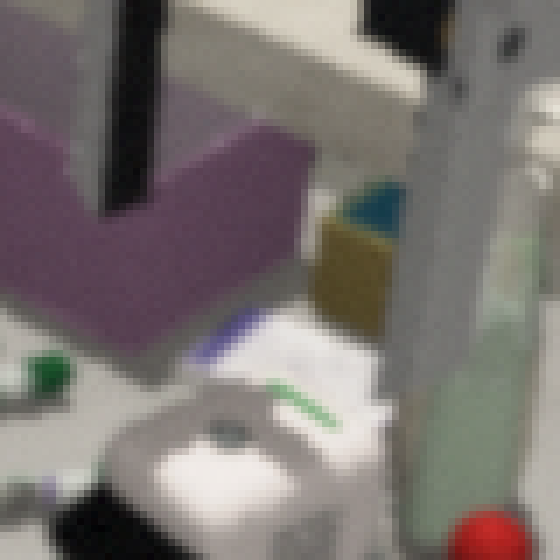

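The tips are at z≈262 for a reported 252.7, a consistent offset of +9. To grip at the head's centre I need a reported z of about 165.

Request:
drive_tool(
  steps=[
    {"delta_pos": [2,0,-25],"yaw": 0,"hand": 94},
    {"delta_pos": [0,0,-25],"yaw": 0,"hand": 94},
    {"delta_pos": [0,0,-22],"yaw": 0,"hand": 94},
    {"delta_pos": [0,0,-15],"yaw": 0,"hand": 94},
    {"delta_pos": [0,0,0],"yaw": 0,"hand": 94},
  ],
)

```text
clock: 8.27
eef_pos: [487.8, -55.1, 166.4]
eef_rot: [3.141, -0.005, 3.002]
wrist_force: [-0.1, 1.1, -0.6]
finger_gap: 94.2
```

```bash
python3 - <<'E'
from h import *
s=grab("scene","s5.npz")
cv2.imwrite("pics/c11.png",cv2.resize(s["frame"][160:260,260:360,::-1],None,fx=6,fy=6,interpolation=2))
E
```

```text
(no output)
```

View pics/c11.png

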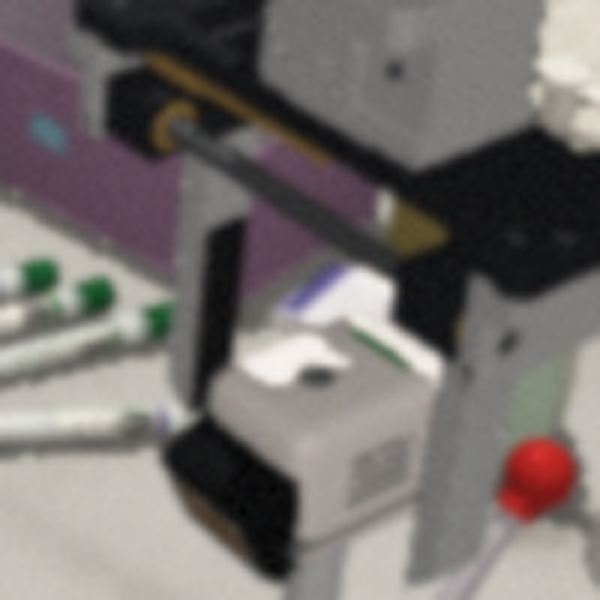

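The fingers straddle the head (tips at (190,405) and (425,580)) at about the right height. Closing.

Request:
drive_tool(
  squeeze=25,
  steps=[
    {"delta_pos": [0,0,0],"yaw": 0,"hand": 70},
    {"delta_pos": [0,0,0],"yaw": 0,"hand": 56},
    {"delta_pos": [0,0,0],"yaw": 0,"hand": 50},
    {"delta_pos": [0,0,0],"yaw": 0,"hand": 47},
    {"delta_pos": [0,0,0],"yaw": 0,"hand": 44},
  ],
)

```text
clock: 8.73
eef_pos: [488.6, -55.3, 169.3]
eef_rot: [-3.142, 0.001, 3.002]
wrist_force: [0.7, -0.2, -0.6]
finger_gap: 63.9
```

Request:
drive_tool(
  squeeze=30,
  steps=[
    {"delta_pos": [0,0,0],"yaw": 0,"hand": 36},
    {"delta_pos": [0,0,0],"yaw": 0,"hand": 34},
    {"delta_pos": [0,0,4],"yaw": 0,"hand": 34},
    {"delta_pos": [0,0,6],"yaw": 0,"hand": 34},
    {"delta_pos": [0,0,10],"yaw": 0,"hand": 34},
  ],
)

```text
clock: 9.15
eef_pos: [487.6, -55.1, 188.1]
eef_rot: [3.141, -0.003, 3.002]
wrist_force: [-0.6, -0.6, -8.3]
finger_gap: 45.7
```

```bash
python3 - <<'E'
from h import *
s=grab("scene","s6.npz")
cv2.imwrite("pics/c12.png",cv2.resize(s["frame"][160:340,250:400,::-1],None,fx=3.3,fy=3.3,interpolation=2))
E
```

```text
(no output)
```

View pics/c12.png

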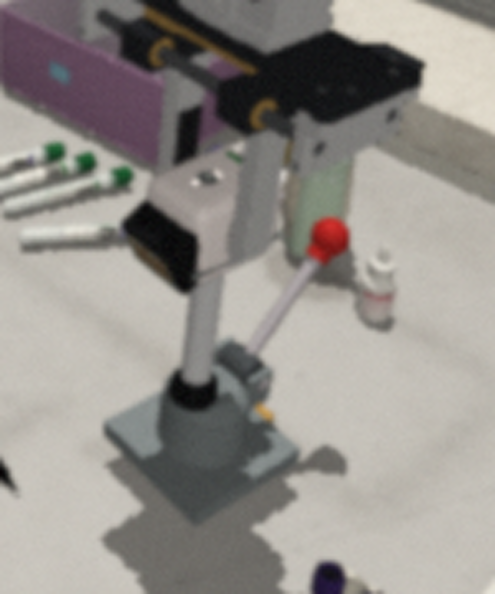

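It's lifted and upright, and the wrist shows 8.3 N, which fits the weight. Raising it above the ball's height, then carrying.

Request:
drive_tool(
  steps=[
    {"delta_pos": [0,0,15],"yaw": 0,"hand": 34},
    {"delta_pos": [0,0,20],"yaw": 0,"hand": 34},
    {"delta_pos": [0,0,20],"yaw": 0,"hand": 34},
    {"delta_pos": [0,0,15],"yaw": 0,"hand": 34},
    {"delta_pos": [0,0,10],"yaw": 0,"hand": 34},
  ],
)

```text
clock: 9.62
eef_pos: [488.6, -55.3, 270.6]
eef_rot: [-3.142, 0.002, 3.002]
wrist_force: [1.6, 0.0, -8.9]
finger_gap: 45.8
```

Request:
drive_tool(
  steps=[
    {"delta_pos": [-2,8,0],"yaw": 0,"hand": 34},
    {"delta_pos": [-4,15,0],"yaw": 0,"hand": 34},
    {"delta_pos": [-5,22,0],"yaw": 0,"hand": 34},
    {"delta_pos": [-5,22,0],"yaw": 0,"hand": 34},
    {"delta_pos": [-5,22,0],"yaw": 0,"hand": 34},
  ],
)

```text
clock: 10.03
eef_pos: [466.5, 35.1, 267.6]
eef_rot: [-3.142, -0.002, 3.001]
wrist_force: [0.5, 0.9, -9.1]
finger_gap: 46.0
```

Request:
drive_tool(
  steps=[
    {"delta_pos": [-5,22,0],"yaw": 0,"hand": 34},
    {"delta_pos": [-5,22,0],"yaw": 0,"hand": 34},
    {"delta_pos": [-5,22,0],"yaw": 0,"hand": 34},
    {"delta_pos": [-5,22,0],"yaw": 0,"hand": 34},
    {"delta_pos": [-5,22,0],"yaw": 0,"hand": 34},
  ],
)

```text
clock: 10.45
eef_pos: [441.3, 145.2, 267.7]
eef_rot: [-3.141, -0.002, 3.002]
wrist_force: [0.1, 0.1, -7.7]
finger_gap: 45.5
```

Request:
drive_tool(
  steps=[
    {"delta_pos": [-5,22,0],"yaw": 0,"hand": 34},
    {"delta_pos": [-5,22,0],"yaw": 0,"hand": 34},
    {"delta_pos": [-3,17,0],"yaw": 0,"hand": 34},
    {"delta_pos": [-2,10,0],"yaw": 0,"hand": 34},
    {"delta_pos": [0,0,0],"yaw": 0,"hand": 34},
  ],
)

```text
clock: 10.87
eef_pos: [426.5, 216.3, 267.8]
eef_rot: [-3.141, -0.001, 3.004]
wrist_force: [-1.0, 0.3, -8.6]
finger_gap: 46.0
```

Request:
drive_tool(
  steps=[
    {"delta_pos": [0,0,0],"yaw": 0,"hand": 34},
    {"delta_pos": [0,0,0],"yaw": 0,"hand": 34},
    {"delta_pos": [0,0,0],"yaw": 0,"hand": 34},
  ],
)

```text
clock: 11.12
eef_pos: [427.6, 214.0, 268.6]
eef_rot: [-3.141, -0.0, 3.001]
wrist_force: [-0.1, -1.0, -8.7]
finger_gap: 45.8
```

```bash
python3 - <<'E'
from h import *
s=grab("scene","s7.npz");t=grab("top","t7.npz")
cv2.imwrite("pics/c13.png",cv2.resize(s["frame"][90:290,120:320,::-1],None,fx=3,fy=3,interpolation=2))
cv2.imwrite("pics/c13t.png",cv2.resize(t["frame"][150:280,190:360,::-1],None,fx=4,fy=4,interpolation=2))
E
```

```text
(no output)
```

View pics/c13.png

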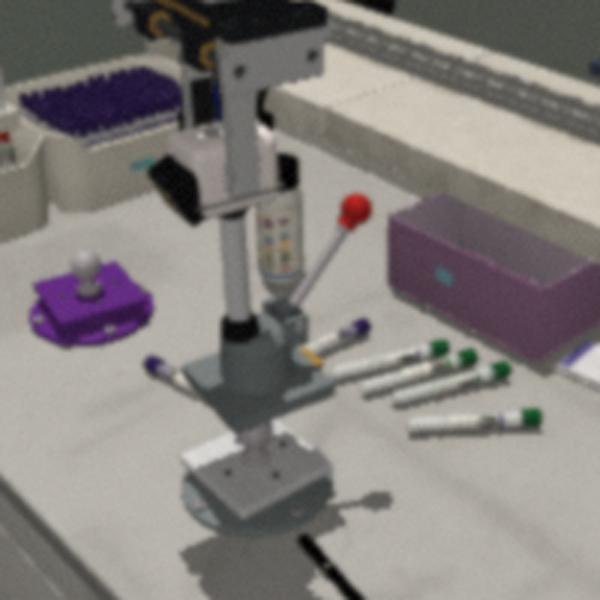

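View pics/c13t.png

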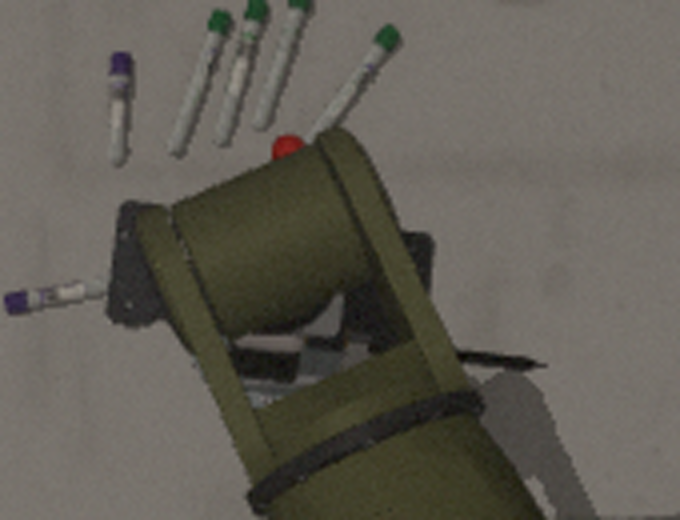

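The foot hangs over the silver mount's ball, upright. Foot corners are at (183,372), (335,385) and (232,430), and the ball neck at (258,435). I'll enlarge this for a fine alignment.

```bash
python3 - <<'E'
from h import *
s=load("s7.npz");s0=load("scene0.npz")
a=cv2.resize(s["frame"][190:270,170:250,::-1],None,fx=7,fy=7,interpolation=2);cv2.imwrite("pics/z1.png",a)
b=cv2.resize(s0["frame"][260:335,270:355,::-1],None,fx=7,fy=7,interpolation=2);cv2.imwrite("pics/z0.png",b)
E
```

```text
(no output)
```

View pics/z1.png

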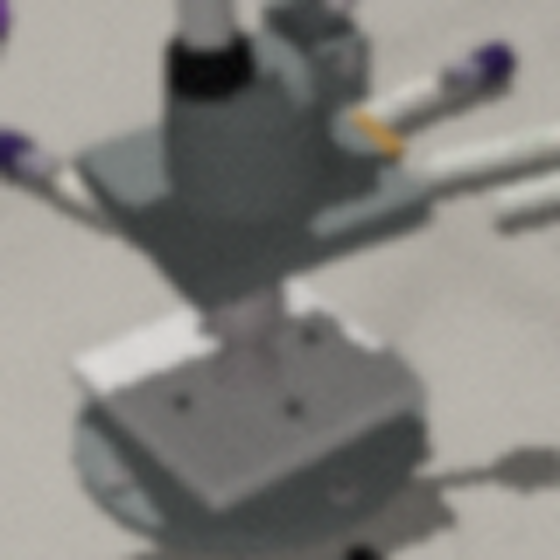

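View pics/z0.png

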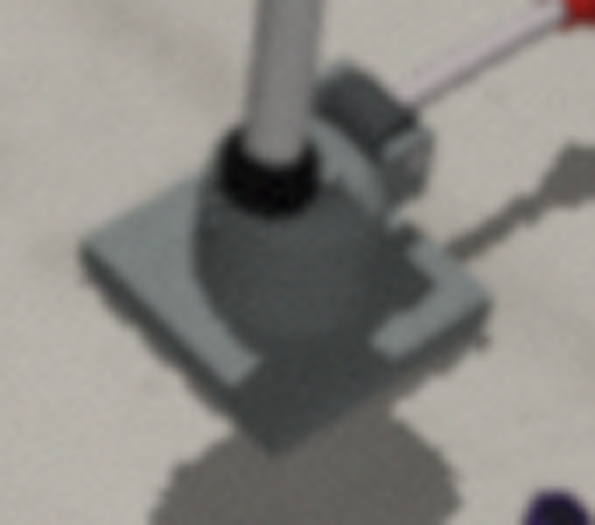

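```bash
python3 - <<'E'
from h import *
s=load("s7.npz");s0=load("scene0.npz")
f0=lambda a,b,z:onz(s0,270+a/7-.5,260+b/7-.5,z); f1=lambda a,b,z:onz(s,170+a/7-.5,190+b/7-.5,z)
for t in(8,12,16):
    L,Rr=f0(82,248,t),f0(490,298,t);print("t",t,L.round(1),Rr.round(1),np.linalg.norm(L-Rr),(L+Rr)/2)
for F in(95,100,105):
    L,Rr=f1(80,165,F+12),f1(432,205,F+12);print("F",F,L.round(1),Rr.round(1),np.linalg.norm(L-Rr),(L+Rr)/2, "bottom",f1(210,310,F+2))
print("bottom0",f0(272,450,2))
T=np.array([427.6,214,0]);
# predicted mast/center in z1 px for foot centre hypotheses
# knob now vs. before
f=s["frame"].astype(int);m=(f[...,0]>90)&(f[...,1]<0.5*f[...,0])&(f[...,2]<0.5*f[...,0]);m[:,:225]=0;m[:150]=0;m[:,250:]=0;m[170:]=0
v,u=np.nonzero(m);c=((u.min()+u.max())/2,(v.min()+v.max())/2);print(c)
for z in(225,229,233):print(onz(s,*c,z))
s4=load("s4.npz");print("knob before",[onz(s4,349,239,z) for z in(128,130)])
E
```

```text
t 8 [468.2 -11.4   8. ] [ 542.9 -106.2    8. ] 120.73887338675495 [505.55415967 -58.82070021   8.        ]
t 12 [465.3 -13.8  12. ] [ 539.6 -107.9   12. ] 119.93186038272252 [502.44911832 -60.84205609  12.        ]
t 16 [462.5 -16.1  16. ] [ 536.2 -109.6   16. ] 119.12484737869009 [499.34407697 -62.86341198  16.        ]
F 95 [408.1 257.1 107. ] [479.8 161.5 107. ] 119.5954944579851 [443.94840523 209.28904839 107.        ] bottom [401.06784778 176.6231375   97.        ]
F 100 [404.4 250.9 112. ] [475.5 156.2 112. ] 118.39821824063702 [439.91449494 203.57745572 112.        ] bottom [397.53397239 171.34425903 102.        ]
F 105 [400.7 244.7 117. ] [471.1 151.  117. ] 117.20094202328912 [435.88058464 197.86586305 117.        ] bottom [394.000097   166.06538057 107.        ]
bottom0 [457.43881073 -94.10426012   2.        ]
(np.float64(237.5), np.float64(160.0))
[532.63966202 198.31374363 225.        ]
[527.4841825  192.44606749 229.        ]
[522.32870298 186.57839135 233.        ]
knob before [array([593.25477906, -74.30423435, 128.        ]), array([590.94626493, -75.50367731, 130.        ])]
```

Request:
drive_tool(
  steps=[
    {"delta_pos": [-0.5,3,0],"yaw": 0,"hand": 34},
    {"delta_pos": [-0.5,2.5,-6],"yaw": 0,"hand": 34},
    {"delta_pos": [0,0,-8],"yaw": 0,"hand": 34},
    {"delta_pos": [0,0,-6],"yaw": 0,"hand": 34},
    {"delta_pos": [0,0,0],"yaw": 0,"hand": 34},
  ],
)

```text
clock: 11.63
eef_pos: [425.8, 220.0, 246.8]
eef_rot: [-3.14, -0.003, 3.002]
wrist_force: [-0.5, 0.4, -9.0]
finger_gap: 46.2
```

Request:
drive_tool(
  steps=[
    {"delta_pos": [0,0,0],"yaw": 0,"hand": 34},
    {"delta_pos": [0,0,0],"yaw": 0,"hand": 34},
  ],
)

```text
clock: 11.8
eef_pos: [426.5, 220.3, 248.9]
eef_rot: [3.142, 0.0, 3.002]
wrist_force: [1.0, 0.5, -7.8]
finger_gap: 45.9
```

```bash
python3 - <<'E'
from h import *
s=grab("scene","s8.npz")
a=cv2.resize(s["frame"][190:270,170:250,::-1],None,fx=7,fy=7,interpolation=2);cv2.imwrite("pics/z2.png",a)
E
```

```text
(no output)
```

View pics/z2.png

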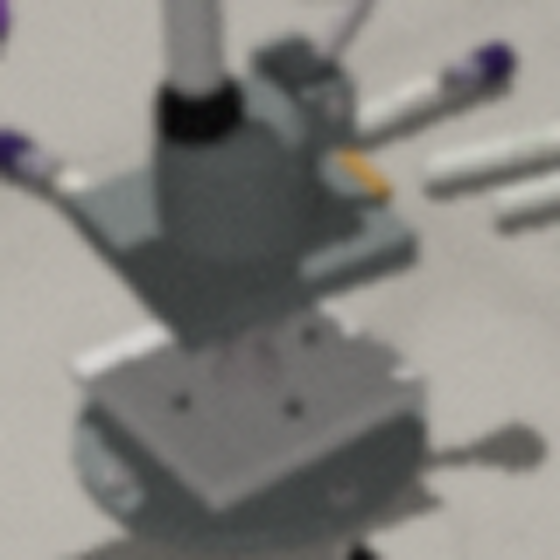

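```bash
python3 - <<'E'
from h import *
s=load("s8.npz")
f1=lambda a,b,z:onz(s,170+a/7-.5,190+b/7-.5,z)
for F in(72,76,80):
    L,Rr=f1(68,200,F+12),f1(415,245,F+12);print("F",F,np.linalg.norm(L-Rr).round(1),((L+Rr)/2).round(1),"bot",f1(190,345,F+2).round(1))
    C=np.array([439.6,213.6,F+12]); P=proj(s,[C+[-37,48,0],C+[37,-48,0],C+[-48,-36,-10]]);print((7*(P+.5-[170,190])).round(0).tolist())
E
```

```text
F 72 121.6 [445.8 221.7  84. ] bot [401.9 190.7  74. ]
[[65.0, 221.0], [417.0, 260.0], [188.0, 379.0]]
F 76 120.7 [442.7 217.2  88. ] bot [399.2 186.6  78. ]
[[64.0, 212.0], [417.0, 250.0], [187.0, 369.0]]
F 80 119.8 [439.6 212.8  92. ] bot [396.4 182.5  82. ]
[[63.0, 202.0], [417.0, 240.0], [187.0, 359.0]]
```

The observed foot corners match the ball-centred prediction to within a pixel (about 2 mm), well inside the ±8 mm mouth. Lowering while watching the force.

Request:
drive_tool(
  steps=[
    {"delta_pos": [0,-0.5,-5],"yaw": 0,"hand": 34},
    {"delta_pos": [0,0,-5],"yaw": 0,"hand": 34},
    {"delta_pos": [0,0,-5],"yaw": 0,"hand": 34},
    {"delta_pos": [0,0,0],"yaw": 0,"hand": 34},
  ],
)

```text
clock: 12.18
eef_pos: [426.0, 219.5, 232.4]
eef_rot: [-3.141, -0.002, 3.002]
wrist_force: [-0.9, -0.7, -9.6]
finger_gap: 45.8
```

Request:
drive_tool(
  steps=[
    {"delta_pos": [0,0,-4],"yaw": 0,"hand": 34},
    {"delta_pos": [0,0,-4],"yaw": 0,"hand": 34},
    {"delta_pos": [0,0,0],"yaw": 0,"hand": 34},
  ],
)

```text
clock: 12.43
eef_pos: [426.2, 219.6, 224.9]
eef_rot: [-3.141, -0.001, 3.002]
wrist_force: [-0.9, 0.5, -8.2]
finger_gap: 45.7
```

Request:
drive_tool(
  steps=[
    {"delta_pos": [0,0,-4],"yaw": 0,"hand": 34},
    {"delta_pos": [0,0,-4],"yaw": 0,"hand": 34},
    {"delta_pos": [0,0,0],"yaw": 0,"hand": 34},
  ],
)

```text
clock: 12.68
eef_pos: [426.1, 219.6, 216.9]
eef_rot: [-3.141, -0.001, 3.002]
wrist_force: [0.5, 0.1, -8.4]
finger_gap: 45.8
```

The ball is past the funnel with no side force. I'll continue slowly to contact.

Request:
drive_tool(
  steps=[
    {"delta_pos": [0,0,-4],"yaw": 0,"hand": 34},
    {"delta_pos": [0,0,-4],"yaw": 0,"hand": 34},
    {"delta_pos": [0,0,0],"yaw": 0,"hand": 34},
  ],
)

```text
clock: 12.93
eef_pos: [426.2, 219.6, 208.8]
eef_rot: [-3.141, -0.001, 3.002]
wrist_force: [-0.2, -0.3, -9.5]
finger_gap: 45.7
```

Request:
drive_tool(
  steps=[
    {"delta_pos": [0,0,-3],"yaw": 0,"hand": 34},
    {"delta_pos": [0,0,-3],"yaw": 0,"hand": 34},
    {"delta_pos": [0,0,0],"yaw": 0,"hand": 34},
  ],
)

```text
clock: 13.18
eef_pos: [426.2, 219.7, 203.1]
eef_rot: [-3.141, -0.001, 3.002]
wrist_force: [1.1, -0.0, -8.8]
finger_gap: 45.8
```

Request:
drive_tool(
  steps=[
    {"delta_pos": [0,0,-2],"yaw": 0,"hand": 34},
    {"delta_pos": [0,0,0],"yaw": 0,"hand": 34},
    {"delta_pos": [0,0,0],"yaw": 0,"hand": 34},
  ],
)

```text
clock: 13.43
eef_pos: [426.4, 219.8, 201.7]
eef_rot: [3.142, -0.0, 3.002]
wrist_force: [-0.7, 0.0, -7.8]
finger_gap: 45.8
```

Request:
drive_tool(
  steps=[
    {"delta_pos": [0,0,-2],"yaw": 0,"hand": 34},
    {"delta_pos": [0,0,0],"yaw": 0,"hand": 34},
    {"delta_pos": [0,0,0],"yaw": 0,"hand": 34},
  ],
)

```text
clock: 13.68
eef_pos: [426.4, 219.7, 199.7]
eef_rot: [-3.142, -0.0, 3.002]
wrist_force: [0.4, 0.1, -7.9]
finger_gap: 45.7
```

Request:
drive_tool(
  steps=[
    {"delta_pos": [0,0,-1.5],"yaw": 0,"hand": 34},
    {"delta_pos": [0,0,0],"yaw": 0,"hand": 34},
    {"delta_pos": [0,0,0],"yaw": 0,"hand": 34},
  ],
)

```text
clock: 13.93
eef_pos: [426.8, 219.8, 198.7]
eef_rot: [3.141, 0.001, 3.002]
wrist_force: [1.2, -0.2, -2.5]
finger_gap: 45.5
```

Request:
drive_tool(
  steps=[
    {"delta_pos": [0,0,-1.5],"yaw": 0,"hand": 34},
    {"delta_pos": [0,0,0],"yaw": 0,"hand": 34},
    {"delta_pos": [0,0,0],"yaw": 0,"hand": 34},
  ],
)

```text
clock: 14.18
eef_pos: [427.3, 219.8, 198.6]
eef_rot: [3.14, 0.003, 3.002]
wrist_force: [-1.7, -3.6, 11.0]
finger_gap: 45.8
```

Contact at reported z 198.7, matching the expected home height. I'll ease off slightly and look.

Request:
drive_tool(
  steps=[
    {"delta_pos": [0,0,1],"yaw": 0,"hand": 34},
    {"delta_pos": [0,0,0],"yaw": 0,"hand": 34},
  ],
)

```text
clock: 14.35
eef_pos: [426.9, 219.8, 198.6]
eef_rot: [3.141, 0.002, 3.002]
wrist_force: [-0.8, -1.0, 5.9]
finger_gap: 45.7
```

```bash
python3 - <<'E'
from h import *
s=grab("scene","s9.npz")
a=cv2.resize(s["frame"][170:270,160:260,::-1],None,fx=6,fy=6,interpolation=2);cv2.imwrite("pics/z3.png",a)
E
```

```text
(no output)
```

View pics/z3.png

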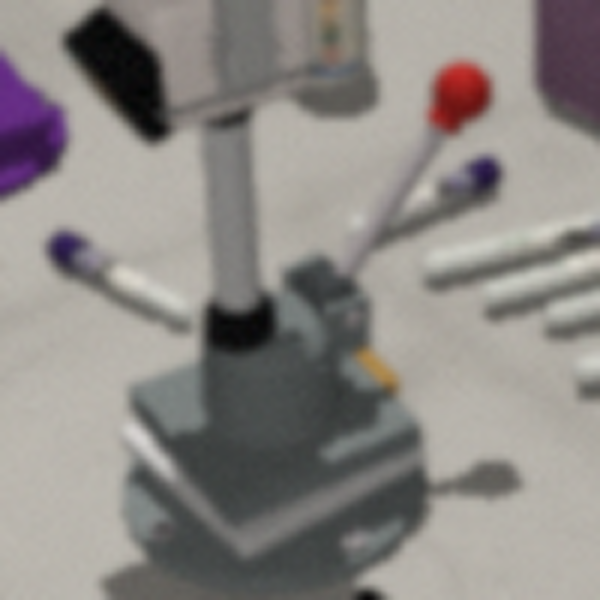

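The foot's plate sits flush on the square plate: edge strip (130,440)–(245,550)–(425,455) shows no gap. The lever is still up with the knob at (462,92). Releasing the head.

Request:
drive_tool(
  steps=[
    {"delta_pos": [0,0,0],"yaw": 0,"hand": 52},
    {"delta_pos": [0,0,0],"yaw": 0,"hand": 64},
    {"delta_pos": [0,0,0],"yaw": 0,"hand": 80},
    {"delta_pos": [0,0,0],"yaw": 0,"hand": 80},
    {"delta_pos": [0,0,15],"yaw": 0,"hand": 80},
  ],
)

```text
clock: 14.82
eef_pos: [425.5, 219.4, 210.6]
eef_rot: [-3.139, -0.004, 3.002]
wrist_force: [-0.2, 0.2, 0.4]
finger_gap: 75.1
```

Request:
drive_tool(
  steps=[
    {"delta_pos": [0,0,25],"yaw": 0,"hand": 80},
    {"delta_pos": [0,0,30],"yaw": 0,"hand": 80},
    {"delta_pos": [0,0,25],"yaw": 0,"hand": 80},
    {"delta_pos": [35,-5,0],"yaw": 0,"hand": 20},
    {"delta_pos": [35,-5,0],"yaw": 0,"hand": 0},
  ],
)

```text
clock: 15.23
eef_pos: [497.3, 210.2, 295.2]
eef_rot: [3.139, 0.004, 3.004]
wrist_force: [0.3, -0.1, -0.4]
finger_gap: 69.9
```

Request:
drive_tool(
  steps=[
    {"delta_pos": [35,-5,0],"yaw": 0,"hand": 0},
    {"delta_pos": [0,0,0],"yaw": 0,"hand": 0},
    {"delta_pos": [0,0,0],"yaw": 0,"hand": 0},
  ],
)

```text
clock: 15.48
eef_pos: [532.2, 204.3, 291.2]
eef_rot: [-3.141, -0.002, 3.001]
wrist_force: [-0.3, -0.5, 0.2]
finger_gap: 49.9
```

```bash
python3 - <<'E'
from h import *
s=grab("scene","s10.npz");t=grab("top","t10.npz")
cv2.imwrite("pics/d1.png",cv2.resize(s["frame"][90:280,140:320,::-1],None,fx=3.2,fy=3.2,interpolation=2)[:600])
f=s["frame"].astype(int);m=(f[...,0]>90)&(f[...,1]<0.5*f[...,0])&(f[...,2]<0.5*f[...,0]);m[:,:215]=0;m[:160]=0;m[:,260:]=0;m[215:]=0
v,u=np.nonzero(m);c=((u.min()+u.max())/2,(v.min()+v.max())/2);print(c,len(u),onz(s,*c,158),np.median(cloud(s)[m],0))
f=t["frame"].astype(int);m=(f[...,0]>90)&(f[...,1]<0.5*f[...,0])&(f[...,2]<0.5*f[...,0]);m[:,:230]=0;m[:160]=0;m[:,330:]=0;m[250:]=0
v,u=np.nonzero(m);print(u.min() if len(u) else None,len(u)); 
if len(u): c=((u.min()+u.max())/2,(v.min()+v.max())/2);print(c,onz(t,*c,158))
E
```

```text
(np.float64(236.0), np.float64(186.5)) 65 [526.42685402 197.2772144  158.        ] [525.93730965 197.07250426 160.43413599]
259 6
(np.float64(260.5), np.float64(189.5)) [542.80399284 201.36289453 158.        ]
```

View pics/d1.png

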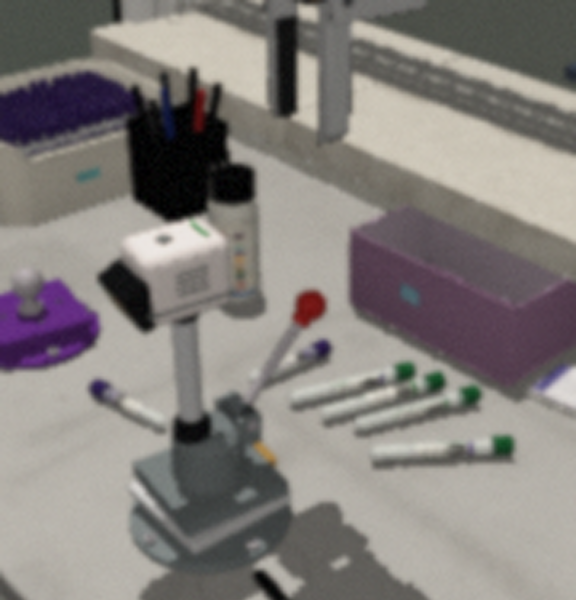

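The scanner stands upright on the mount. The knob is at picture (310,306), or (528–532, 201–204) after allowing for the scene view's bias, almost under the fingers. Going down with the fingers closed.

Request:
drive_tool(
  steps=[
    {"delta_pos": [-1,0,-30],"yaw": 0,"hand": 0},
    {"delta_pos": [0,0,-30],"yaw": 0,"hand": 0},
    {"delta_pos": [0,0,-25],"yaw": 0,"hand": 0},
    {"delta_pos": [0,0,-15],"yaw": 0,"hand": 0},
    {"delta_pos": [0,0,0],"yaw": 0,"hand": 0},
  ],
)

```text
clock: 16.0
eef_pos: [528.4, 204.8, 190.3]
eef_rot: [-3.14, -0.004, 3.003]
wrist_force: [-0.5, 0.1, -0.3]
finger_gap: 8.9
```

Request:
drive_tool(
  steps=[
    {"delta_pos": [0,0,-8],"yaw": 0,"hand": 0},
    {"delta_pos": [0,0,0],"yaw": 0,"hand": 0},
    {"delta_pos": [0,0,0],"yaw": 0,"hand": 0},
  ],
)

```text
clock: 16.25
eef_pos: [530.5, 205.0, 185.8]
eef_rot: [3.141, 0.001, 3.002]
wrist_force: [0.6, 1.0, 0.8]
finger_gap: 0.7
```

```bash
python3 - <<'E'
from h import *
s=grab("scene","s11.npz")
cv2.imwrite("pics/d2.png",cv2.resize(s["frame"][140:240,190:290,::-1],None,fx=6,fy=6,interpolation=2)[:600])
E
```

```text
(no output)
```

View pics/d2.png

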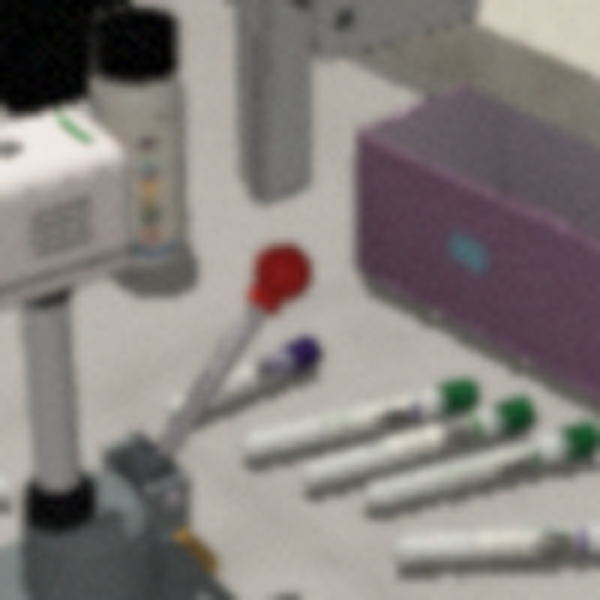

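```bash
python3 - <<'E'
from h import *
s=load("s11.npz")
k=lambda p:((proj(s,p)[0]+.5-[190,140])*6).round(0)
T=np.array([530.5,205,0.]);h=-.14;x=np.array([np.cos(h),np.sin(h),0]);y=np.array([-np.sin(h),np.cos(h),0])
for z in(190,195,200):print(z,[k(T+a*x+b*y+[0,0,z]).tolist() for a,b in((0,0),(-8,12.5),(-8,-12.5),(8,-12.5))])
for a in(.75,.85):
    B=np.array([441.2,217.1,56])+(28+96*np.cos(a))*x+[0,0,30+96*np.sin(a)];print(a,B.round(1),k(B))
E
```

```text
190 [[273.0, 200.0], [238.0, 192.0], [273.0, 219.0], [308.0, 207.0]]
195 [[273.0, 188.0], [238.0, 181.0], [273.0, 207.0], [308.0, 196.0]]
200 [[273.0, 177.0], [238.0, 170.0], [273.0, 196.0], [308.0, 184.0]]
0.75 [538.5 203.4 151.4] [292. 280.]
0.85 [531.7 204.4 158.1] [277. 270.]
```

The tips (275,190) are about 25 mm above the knob top (282,245), and sideways it's aligned to within a few mm. I'll press down along the arc.

Request:
drive_tool(
  steps=[
    {"delta_pos": [1,0,-10],"yaw": 0,"hand": 0},
    {"delta_pos": [1,0,-10],"yaw": 0,"hand": 0},
    {"delta_pos": [0,0,-4],"yaw": 0,"hand": 0},
    {"delta_pos": [0,0,0],"yaw": 0,"hand": 0},
  ],
)

```text
clock: 16.63
eef_pos: [532.8, 204.6, 159.8]
eef_rot: [-3.142, 0.0, 3.002]
wrist_force: [0.3, 0.8, -0.6]
finger_gap: 0.5
```

Request:
drive_tool(
  steps=[
    {"delta_pos": [4.5,-0.7,-5],"yaw": 0,"hand": 0},
    {"delta_pos": [4.5,-0.7,-5],"yaw": 0,"hand": 0},
    {"delta_pos": [5.5,-0.8,-7.5],"yaw": 0,"hand": 0},
    {"delta_pos": [0,0,0],"yaw": 0,"hand": 0},
  ],
)

```text
clock: 16.97
eef_pos: [547.1, 202.1, 141.0]
eef_rot: [-3.14, -0.002, 3.001]
wrist_force: [-0.5, 0.4, 0.7]
finger_gap: 0.5
```

```bash
python3 - <<'E'
from h import *
s=grab("scene","s12.npz")
cv2.imwrite("pics/d3.png",cv2.resize(s["frame"][140:260,170:290,::-1],None,fx=5,fy=5,interpolation=2)[:600])
E
```

```text
(no output)
```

View pics/d3.png

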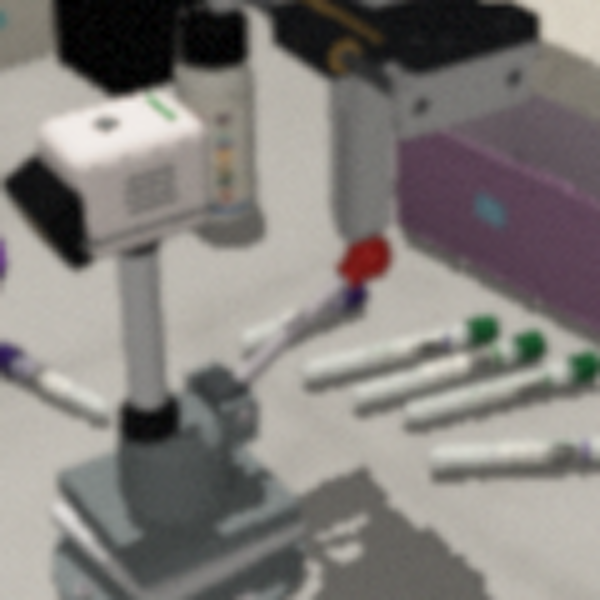

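The knob (367,257) is moving down under the fingertips, and the scanner is still. Continuing.

Request:
drive_tool(
  steps=[
    {"delta_pos": [4.5,-0.6,-7],"yaw": 0,"hand": 0},
    {"delta_pos": [4,-0.6,-8],"yaw": 0,"hand": 0},
    {"delta_pos": [3,-0.4,-8],"yaw": 0,"hand": 0},
    {"delta_pos": [0,0,0],"yaw": 0,"hand": 0},
  ],
)

```text
clock: 17.35
eef_pos: [558.1, 200.6, 118.0]
eef_rot: [-3.14, -0.003, 3.002]
wrist_force: [-0.0, 0.1, -0.6]
finger_gap: 0.6
```

Request:
drive_tool(
  steps=[
    {"delta_pos": [2,-0.3,-8],"yaw": 0,"hand": 0},
    {"delta_pos": [1,-0.1,-7],"yaw": 0,"hand": 0},
    {"delta_pos": [0,0,0],"yaw": 0,"hand": 0},
  ],
)

```text
clock: 17.6
eef_pos: [560.9, 200.3, 103.5]
eef_rot: [-3.141, -0.002, 3.002]
wrist_force: [-0.6, -0.5, 0.2]
finger_gap: 0.6
```

Request:
drive_tool(
  steps=[
    {"delta_pos": [0.5,-0.1,-5],"yaw": 0,"hand": 0},
    {"delta_pos": [0,0,-4],"yaw": 0,"hand": 0},
    {"delta_pos": [0,0,0],"yaw": 0,"hand": 0},
  ],
)

```text
clock: 17.85
eef_pos: [561.6, 200.4, 95.4]
eef_rot: [-3.141, -0.001, 3.002]
wrist_force: [-0.2, -0.1, 0.1]
finger_gap: 0.5
```

```bash
python3 - <<'E'
from h import *
s=grab("scene","s13.npz")
cv2.imwrite("pics/d4.png",cv2.resize(s["frame"][140:260,170:290,::-1],None,fx=5,fy=5,interpolation=2)[:600])
E
```

```text
(no output)
```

View pics/d4.png

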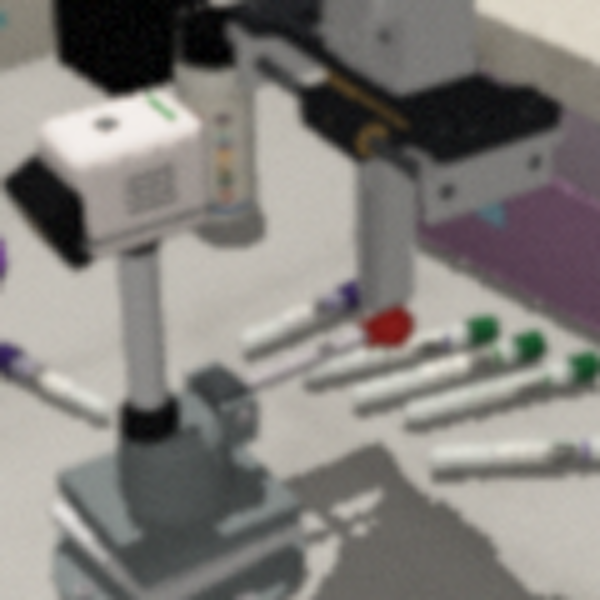

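The lever is nearly down, with the knob at (390,326) and no resistance. Pressing on in small steps.

Request:
drive_tool(
  steps=[
    {"delta_pos": [1,0,-3],"yaw": 0,"hand": 0},
    {"delta_pos": [0,0,0],"yaw": 0,"hand": 0},
  ],
)

```text
clock: 18.07
eef_pos: [563.0, 200.5, 93.0]
eef_rot: [-3.142, -0.0, 3.002]
wrist_force: [1.0, -0.7, 0.2]
finger_gap: 0.6
```

Request:
drive_tool(
  steps=[
    {"delta_pos": [1,0,-3],"yaw": 0,"hand": 0},
    {"delta_pos": [0,0,0],"yaw": 0,"hand": 0},
  ],
)

```text
clock: 18.23
eef_pos: [564.2, 200.5, 90.2]
eef_rot: [3.141, 0.001, 3.002]
wrist_force: [-0.4, -0.3, 4.8]
finger_gap: 0.7
```

Request:
drive_tool(
  steps=[
    {"delta_pos": [0,0,-2],"yaw": 0,"hand": 0},
    {"delta_pos": [0,0,0],"yaw": 0,"hand": 0},
  ],
)

```text
clock: 18.4
eef_pos: [564.8, 200.5, 89.0]
eef_rot: [3.141, 0.003, 3.002]
wrist_force: [2.7, -0.3, 6.2]
finger_gap: 0.2
```

Request:
drive_tool(
  steps=[
    {"delta_pos": [0,0,-2],"yaw": 0,"hand": 0},
    {"delta_pos": [0,0,0],"yaw": 0,"hand": 0},
  ],
)

```text
clock: 18.57
eef_pos: [565.4, 200.5, 87.6]
eef_rot: [3.14, 0.004, 3.002]
wrist_force: [3.8, -0.4, 9.6]
finger_gap: 0.1
```

Request:
drive_tool(
  steps=[
    {"delta_pos": [0,0,-2],"yaw": 0,"hand": 0},
    {"delta_pos": [0,0,0],"yaw": 0,"hand": 0},
  ],
)

```text
clock: 18.73
eef_pos: [566.0, 200.5, 86.1]
eef_rot: [3.14, 0.006, 3.002]
wrist_force: [5.6, -0.2, 11.0]
finger_gap: 0.3
```

Request:
drive_tool(
  steps=[
    {"delta_pos": [0,0,-1.5],"yaw": 0,"hand": 0},
    {"delta_pos": [0,0,0],"yaw": 0,"hand": 0},
  ],
)

```text
clock: 18.9
eef_pos: [566.4, 200.6, 85.1]
eef_rot: [3.139, 0.007, 3.002]
wrist_force: [7.5, -2.5, 13.1]
finger_gap: 0.2
```

```bash
python3 - <<'E'
from h import *
s=grab("scene","s14.npz")
cv2.imwrite("pics/d5.png",cv2.resize(s["frame"][140:260,170:290,::-1],None,fx=5,fy=5,interpolation=2)[:600])
E
```

```text
(no output)
```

View pics/d5.png

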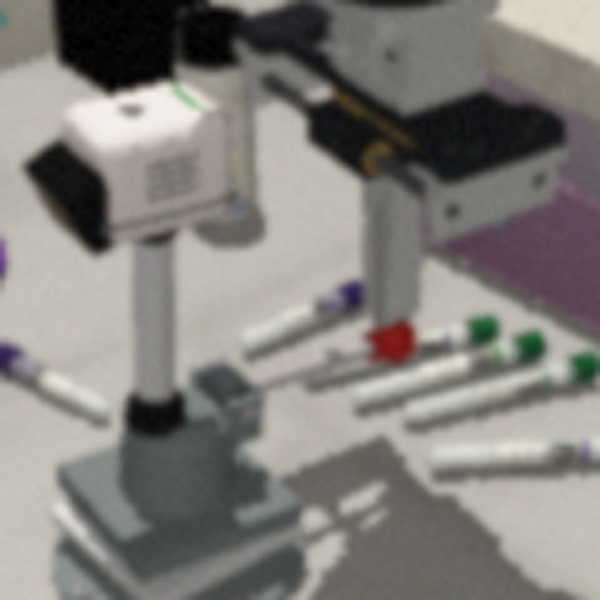

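The head shifted about 23 px in the crop: the scanner is tilting under 13 N on the knob. I'll back off and see where the lever rests.

Request:
drive_tool(
  steps=[
    {"delta_pos": [-0.5,0,3],"yaw": 0,"hand": 0},
    {"delta_pos": [-1,0,4],"yaw": 0,"hand": 0},
    {"delta_pos": [0,0,10],"yaw": 0,"hand": 0},
    {"delta_pos": [0,0,25],"yaw": 0,"hand": 0},
    {"delta_pos": [0,0,0],"yaw": 0,"hand": 0},
  ],
)

```text
clock: 19.37
eef_pos: [563.7, 200.8, 129.0]
eef_rot: [3.14, 0.004, 3.002]
wrist_force: [0.7, 1.1, 1.1]
finger_gap: 0.4
```

```bash
python3 - <<'E'
from h import *
s=grab("scene","s15.npz")
cv2.imwrite("pics/d6.png",cv2.resize(s["frame"][140:260,170:290,::-1],None,fx=5,fy=5,interpolation=2)[:600])
f=s["frame"].astype(int);m=(f[...,0]>90)&(f[...,1]<0.5*f[...,0])&(f[...,2]<0.5*f[...,0]);m[:,:235]=0;m[:190]=0;m[:,265:]=0;m[225:]=0
v,u=np.nonzero(m);c=((u.min()+u.max())/2,(v.min()+v.max())/2);print(c)
h=-.14;x=np.array([np.cos(h),np.sin(h),0])
for s_ in (0,.05,.1,.2): B=np.array([441.2,217.1,56])+(28+96*np.cos(s_))*x+[0,0,30+96*np.sin(s_)];print(s_,B,proj(s,B),proj(s,B-[2,4,0]))
E
```

```text
(np.float64(247.0), np.float64(206.0))
0 [563.98678353 199.79665378  86.        ] [[246.85526939 205.46482918]] [[247.35427566 206.43431371]]
0.05 [563.86798236 199.81339547  90.79800025] [[246.82804183 203.88994789]] [[247.3283261 204.8558667]]
0.1 [563.51187581 199.86357868  95.584008  ] [[246.72160222 202.34032621]] [[247.22291747 203.30287825]]
0.2 [562.09189776 200.06368468 105.07225576] [[246.26938561 199.33110369]] [[246.77199272 200.28755002]]
```

View pics/d6.png

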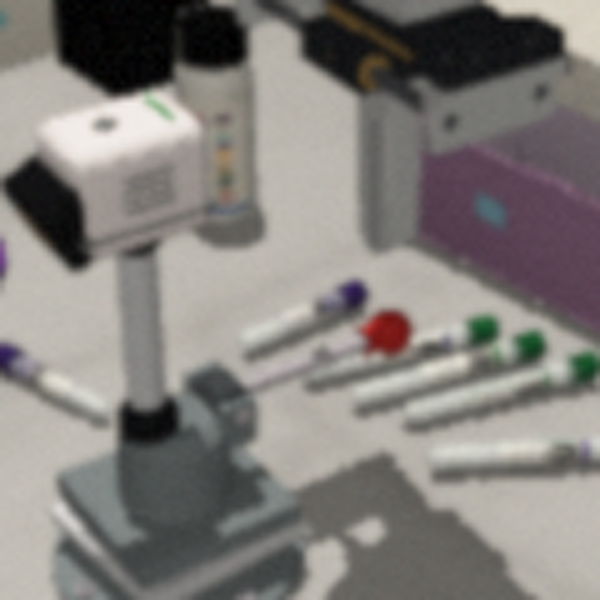

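The scanner has returned upright and the knob at (388,332) is within about 0.03 rad of fully down. The force climbed past the ~6 N free-tipping level, so the fork is holding the ball. I'll move aside and check with both views.

Request:
drive_tool(
  steps=[
    {"delta_pos": [0,0,35],"yaw": 0,"hand": 0},
    {"delta_pos": [0,0,40],"yaw": 0,"hand": 0},
    {"delta_pos": [0,0,40],"yaw": 0,"hand": 0},
    {"delta_pos": [0,0,35],"yaw": 0,"hand": 0},
    {"delta_pos": [0,-20,0],"yaw": 0,"hand": 0},
  ],
)

```text
clock: 19.83
eef_pos: [563.5, 182.7, 281.6]
eef_rot: [3.138, 0.008, 3.004]
wrist_force: [0.5, 0.2, 0.4]
finger_gap: 0.7
```

Request:
drive_tool(
  steps=[
    {"delta_pos": [-5,-40,0],"yaw": 0,"hand": 0},
    {"delta_pos": [-5,-40,0],"yaw": 0,"hand": 0},
    {"delta_pos": [-5,-40,0],"yaw": 0,"hand": 0},
    {"delta_pos": [-5,-40,0],"yaw": 0,"hand": 0},
    {"delta_pos": [-5,-40,0],"yaw": 0,"hand": 0},
  ],
)

```text
clock: 20.25
eef_pos: [536.5, -21.2, 274.2]
eef_rot: [-3.142, -0.001, 3.002]
wrist_force: [0.5, -0.1, 0.1]
finger_gap: 0.6
```

Request:
drive_tool(
  steps=[
    {"delta_pos": [-5,-40,0],"yaw": 0,"hand": 0},
    {"delta_pos": [0,0,0],"yaw": 0,"hand": 0},
    {"delta_pos": [0,0,0],"yaw": 0,"hand": 0},
  ],
)

```text
clock: 20.5
eef_pos: [531.9, -61.2, 274.2]
eef_rot: [3.142, -0.001, 2.999]
wrist_force: [-0.4, 1.6, -0.3]
finger_gap: 0.4
```

```bash
python3 - <<'E'
from h import *
s=grab("scene","s16.npz");t=grab("top","t16.npz")
def red(c,box):
    f=c["frame"].astype(int);m=(f[...,0]>90)&(f[...,1]<0.5*f[...,0])&(f[...,2]<0.5*f[...,0])
    z=np.zeros_like(m);u0,v0,u1,v1=box;z[v0:v1,u0:u1]=m[v0:v1,u0:u1]
    v,u=np.nonzero(z);print(len(u));return (u.min()+u.max())/2,(v.min()+v.max())/2
a=red(s,(230,185,270,230));b=red(t,(230,150,300,215));print(a,b);print(tri(s,a,t,b),onz(t,*b,86))
for z0 in(0,.1,.2,.3):print(z0,563.98-96*(1-np.cos(z0)))
cv2.imwrite("pics/e1.png",cv2.resize(s["frame"][130:270,150:300,::-1],None,fx=4,fy=4,interpolation=2))
cv2.imwrite("pics/e1t.png",cv2.resize(t["frame"][140:270,190:350,::-1],None,fx=4,fy=4,interpolation=2))
E
```

```text
55
48
(np.float64(247.0), np.float64(205.5)) (np.float64(260.5), np.float64(187.0))
(array([564.24235877, 200.0430233 ,  85.57360947]), np.float64(0.7028559169205354)) [563.87027458 200.25606044  86.        ]
0 563.98
0.1 563.5003998666905
0.2 562.0663914727592
0.3 559.6923029560581
```

View pics/e1.png

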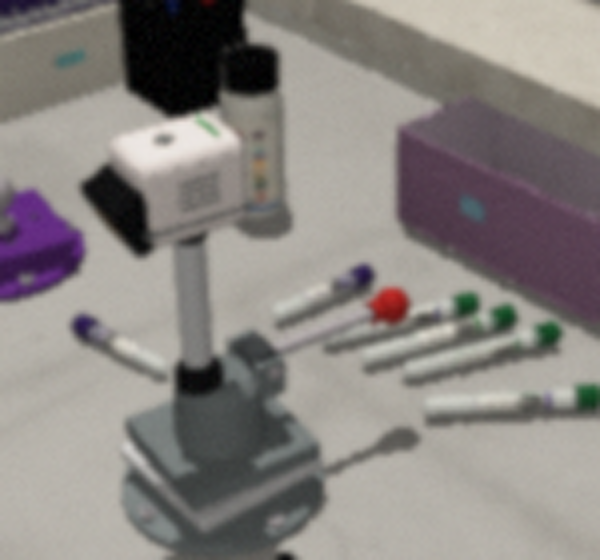

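View pics/e1t.png

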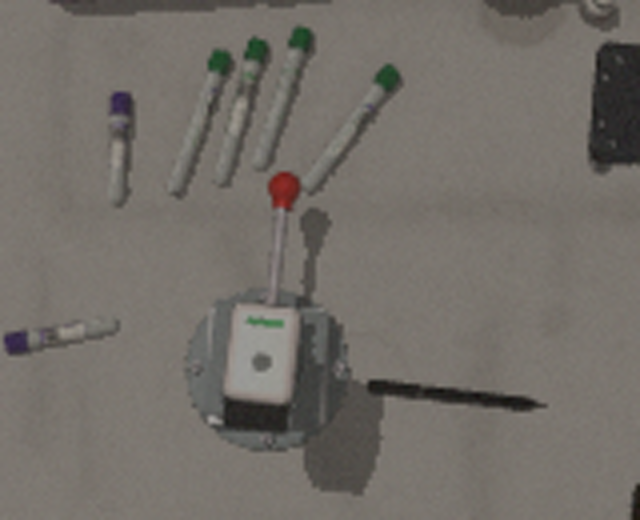

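The knob triangulates to (564.2, 200.0, 85.6) against (564.0, 199.8, 86.0) expected for fully down, so it's down. Last check is that nothing else has moved.

```bash
python3 - <<'E'
from h import *
for a,b in(("top0.npz","t16.npz"),("scene0.npz","s16.npz")):
    A,B=load(a)["frame"].astype(int),load(b)["frame"].astype(int)
    d=cv2.GaussianBlur(np.abs(A-B).max(2).astype(np.float32),(3,3),0)>35
    k,l,st,ce=cv2.connectedComponentsWithStats(d.astype(np.uint8))
    print(a,[st[i].tolist() for i in range(1,k) if st[i,4]>8])
E
```

```text
top0.npz [[337, 130, 106, 254, 16052], [390, 135, 40, 29, 643], [420, 164, 6, 6, 23], [257, 183, 8, 10, 58], [352, 182, 3, 8, 19], [331, 193, 28, 31, 577], [243, 218, 28, 29, 484], [253, 220, 7, 4, 16], [403, 222, 18, 7, 50], [88, 337, 144, 47, 3250], [267, 339, 46, 45, 1272], [82, 350, 4, 9, 30], [105, 351, 3, 7, 16], [305, 366, 32, 18, 215], [382, 370, 4, 4, 11]]
scene0.npz [[0, 0, 169, 365, 15468], [169, 0, 248, 62, 10653], [233, 0, 13, 10, 50], [353, 63, 24, 8, 168], [329, 64, 49, 16, 335], [296, 74, 114, 69, 2763], [296, 112, 98, 37, 899], [329, 144, 22, 36, 535], [179, 159, 32, 22, 268], [170, 170, 61, 91, 2116], [230, 201, 23, 14, 127], [281, 214, 79, 135, 3903], [231, 237, 24, 12, 95], [345, 252, 16, 14, 140], [209, 261, 8, 6, 27], [183, 267, 38, 20, 475], [8, 285, 6, 4, 14], [39, 287, 75, 97, 4200], [62, 291, 5, 6, 19], [23, 305, 8, 6, 24], [277, 314, 80, 70, 1620], [362, 338, 8, 6, 20], [2, 342, 8, 6, 34], [374, 346, 9, 7, 26], [351, 348, 6, 7, 27], [386, 349, 14, 14, 134], [352, 359, 4, 4, 11], [363, 358, 7, 8, 35], [381, 361, 5, 4, 14], [365, 369, 3, 4, 9], [377, 368, 6, 8, 33]]
```

```bash
python3 - <<'E'
from cell import manip
print(manip.sign_off(), manip.read_state()["clock"])
E
```

```text
the job is handed in; nothing more can be done
the job is handed in; nothing more can be done
```

The scanner is back on its desk mount with the lever pressed down, and I handed the job in at about 20.6 s of the 72 s allowed. I raised the lever to its stop, carried the scanner upright by its head, and lowered it onto the silver mount's ball. I then let go, pressed the lever down with closed fingers, and moved the arm clear.

**Last checks**
- **Seating:** the foot looks flush on the square plate with no gap. It touched down at the expected height, with no side force on the way in.
- **Lever:** the knob measures (564.2, 200.0, 85.6) mm against (564.0, 199.8, 86.0) expected for fully down.
- **Other objects:** before-and-after pictures show no change at the bottle, dropper, pen or loose tube. For the dropper this rests on the scene view only, because the arm hid it from above.

**What disagreed or went less well**
- **Tool height:** the tool stood about 25 mm higher than its reported z and the stated finger overhang imply. My first closing on the knob was therefore empty, and I corrected for the offset from the images.
- **Tilt while pressing:** at about 13 N on the knob, the scanner leaned roughly 0.05 rad, then came back upright when I let off.
- **Lock not tested by pulling:** I judged it locked because the lever is fully down and the force kept rising past the roughly 6 N at which I estimated an unlocked scanner would tip.

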